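# Charge the cabinet dryer with drying tablets

### The job

Recharge the film cabinet's dryer: pick up the hand shaker by its handle and shake all eight drying tablets out of it evenly over the dryer's open tray, so that at least two lie in each of its three bays and none lies anywhere else. Then stand the shaker back on the table, clear of the dryer, and slide the perforated cover fully shut over the tray. Do not shift or knock over the loupe, the film canisters or the small bottle.

Things in the scene. Friction and masses are not known exactly. Their poses are not given: they have to be found in the camera images.
- shaker: hand shaker, loose, 0.22 kg: a bright steel chute 112 x 51 x 25 mm (x, y, z), hooded over its rear two thirds, with a black strap handle on top (74 mm high in all). Origin: centre of its underside, z up; open mouth at -x, closed back at +x. It stands on the table and holds the eight tablets lying flat in two files of four. Inside 46 mm wide, 16 mm high, floor 6 mm above the underside
- shaker_grip (a point): middle of the shaker's handle bar, which runs along the shaker's x: 76 mm long, 18 mm wide (y), 23 mm high, with 26 mm of free space below it; axes as the shaker's
- shaker_mouth (a point): middle of the edge of the shaker's lip, 66 mm in front (-x) of the grip point and 45 mm below it; axes as the shaker's. The last 24 mm of the floor rise 24 degrees as a lip: tipped mouth down, the first tablets go over it at 20 to 30 degrees, depending on friction, pushed by those behind; each next row needs a little more tilt or a shake, the last about 40
- dryer: cabinet dryer, fixed: a low grey box 136 x 356 x 42.5 mm (x, y, z). Origin: centre of its underside, z up. Its -y half is an open tray (inside 110 x 149 mm in x, y, dark floor at 8 mm, walls to 34 mm) with two ribs along x, 13 mm high, 4 mm thick, that make three bays; the +y half is a closed housing, a dial on its front (-x) face. Rails 42.5 mm high along x = +-56 to 68 mm hold a sliding cover
- tray_middle (a point): above the middle of the tray, at the height of the rails' tops (42 mm above the table); axes as the dryer's
- cover (a joint): how far the perforated aluminium cover is open, in m: 0 shut over the tray (the stop), 0.176 fully open over the housing (the stop); it opens along the dryer's +y; it is stiff with about 1.5 N
- cover_grip (a point): on the cover's black grip tab, 6 mm below its top: the tab is 40 mm long (dryer's x), 14 mm thick (dryer's y) and stands 29 mm above the cover's top, which is 37.5 mm above the table; it is 30 mm to the dryer's +y from the cover's centre, and from tray_middle when shut; axes as the dryer's
- bay1 (a point): middle of the tray's bay next to the housing (dryer's +y), 5.5 mm above its floor; the bay is 110 mm long (dryer's x) and 47 mm wide (dryer's y)
- bay2 (a point): middle of the tray's bay in the middle, 5.5 mm above its floor; the bay is 110 mm long (dryer's x) and 47 mm wide (dryer's y)
- bay3 (a point): middle of the tray's bay at the open end (dryer's -y), 5.5 mm above its floor; the bay is 110 mm long (dryer's x) and 47 mm wide (dryer's y)
- tablet1_middle (a point): centre of drying tablet 1: a plain off-white disc 20 mm across, 11 mm thick, 11 g; z is its axis
- tablet2_middle (a point): centre of drying tablet 2: a plain off-white disc 20 mm across, 11 mm thick, 11 g; z is its axis
- tablet3_middle (a point): centre of drying tablet 3: a plain off-white disc 20 mm across, 11 mm thick, 11 g; z is its axis
- tablet4_middle (a point): centre of drying tablet 4: a plain off-white disc 20 mm across, 11 mm thick, 11 g; z is its axis
- tablet5_middle (a point): centre of drying tablet 5: a plain off-white disc 20 mm across, 11 mm thick, 11 g; z is its axis
- tablet6_middle (a point): centre of drying tablet 6: a plain off-white disc 20 mm across, 11 mm thick, 11 g; z is its axis
- tablet7_middle (a point): centre of drying tablet 7: a plain off-white disc 20 mm across, 11 mm thick, 11 g; z is its axis
- tablet8_middle (a point): centre of drying tablet 8: a plain off-white disc 20 mm across, 11 mm thick, 11 g; z is its axis
- loupe: a black and grey loupe, 47 mm across, 42 mm high; stands upright, loose, a bystander. Origin: centre of its underside
- film_can_a: a film canister with a grey cap, 34 mm across, 51 mm high; stands upright, loose, a bystander. Origin: centre of its underside
- film_can_c: a film canister with an orange cap, 34 mm across, 51 mm high; stands upright, loose, a bystander. Origin: centre of its underside
- bottle_wetting: a small brown bottle with a white screw cap, 43 mm across, 82 mm high; stands upright, loose, a bystander. Origin: centre of its underside

How it is judged (in metres and radians):
On the way, in this order (a step that is already met when the one before it is completed fails the run):
1. the shaker is held tipped over the tray (angle between shaker's own z axis and vertical above 0.3 rad and height (world z) of shaker_mouth above 0.02 m and horizontal distance between shaker_mouth and tray_middle below 0.14 m), for 0.1 s.
2. all eight tablets lie in the tray's bays, at least two in each (x of tablet1_middle in the frame of tray_middle between -0.056 and 0.056 m and z of each of tablet1_middle, tablet2_middle, tablet3_middle, tablet4_middle, tablet5_middle, tablet6_middle, tablet7_middle, tablet8_middle in the frame of tray_middle below -0.01 m and horizontal distance between each of tablet1_middle, tablet2_middle, tablet3_middle, tablet4_middle, tablet5_middle, tablet6_middle, tablet7_middle, tablet8_middle and tray_middle below 0.083 m and (y of tablet1_middle in the frame of tray_middle above 0.029 m or y of tablet1_middle in the frame of tray_middle between -0.022 and 0.022 m or y of tablet1_middle in the frame of tray_middle below -0.029 m) and x of tablet2_middle in the frame of tray_middle between -0.056 and 0.056 m and (y of tablet2_middle in the frame of tray_middle above 0.029 m or y of tablet2_middle in the frame of tray_middle between -0.022 and 0.022 m or y of tablet2_middle in the frame of tray_middle below -0.029 m) and x of tablet3_middle in the frame of tray_middle between -0.056 and 0.056 m and (y of tablet3_middle in the frame of tray_middle above 0.029 m or y of tablet3_middle in the frame of tray_middle between -0.022 and 0.022 m or y of tablet3_middle in the frame of tray_middle below -0.029 m) and x of tablet4_middle in the frame of tray_middle between -0.056 and 0.056 m and (y of tablet4_middle in the frame of tray_middle above 0.029 m or y of tablet4_middle in the frame of tray_middle between -0.022 and 0.022 m or y of tablet4_middle in the frame of tray_middle below -0.029 m) and x of tablet5_middle in the frame of tray_middle between -0.056 and 0.056 m and (y of tablet5_middle in the frame of tray_middle above 0.029 m or y of tablet5_middle in the frame of tray_middle between -0.022 and 0.022 m or y of tablet5_middle in the frame of tray_middle below -0.029 m) and x of tablet6_middle in the frame of tray_middle between -0.056 and 0.056 m and (y of tablet6_middle in the frame of tray_middle above 0.029 m or y of tablet6_middle in the frame of tray_middle between -0.022 and 0.022 m or y of tablet6_middle in the frame of tray_middle below -0.029 m) and x of tablet7_middle in the frame of tray_middle between -0.056 and 0.056 m and (y of tablet7_middle in the frame of tray_middle above 0.029 m or y of tablet7_middle in the frame of tray_middle between -0.022 and 0.022 m or y of tablet7_middle in the frame of tray_middle below -0.029 m) and x of tablet8_middle in the frame of tray_middle between -0.056 and 0.056 m and (y of tablet8_middle in the frame of tray_middle above 0.029 m or y of tablet8_middle in the frame of tray_middle between -0.022 and 0.022 m or y of tablet8_middle in the frame of tray_middle below -0.029 m) and ((y of tablet1_middle in the frame of tray_middle above 0.029 m and y of any of tablet2_middle, tablet3_middle, tablet4_middle, tablet5_middle, tablet6_middle, tablet7_middle, tablet8_middle in the frame of tray_middle above 0.029 m) or (y of tablet2_middle in the frame of tray_middle above 0.029 m and y of any of tablet3_middle, tablet4_middle, tablet5_middle, tablet6_middle, tablet7_middle, tablet8_middle in the frame of tray_middle above 0.029 m) or (y of tablet3_middle in the frame of tray_middle above 0.029 m and y of any of tablet4_middle, tablet5_middle, tablet6_middle, tablet7_middle, tablet8_middle in the frame of tray_middle above 0.029 m) or (y of tablet4_middle in the frame of tray_middle above 0.029 m and y of any of tablet5_middle, tablet6_middle, tablet7_middle, tablet8_middle in the frame of tray_middle above 0.029 m) or (y of tablet5_middle in the frame of tray_middle above 0.029 m and y of any of tablet6_middle, tablet7_middle, tablet8_middle in the frame of tray_middle above 0.029 m) or (y of tablet6_middle in the frame of tray_middle above 0.029 m and y of any of tablet7_middle, tablet8_middle in the frame of tray_middle above 0.029 m) or (y of tablet7_middle in the frame of tray_middle above 0.029 m and y of tablet8_middle in the frame of tray_middle above 0.029 m)) and ((y of tablet1_middle in the frame of tray_middle between -0.022 and 0.022 m and (y of tablet2_middle in the frame of tray_middle between -0.022 and 0.022 m or y of tablet3_middle in the frame of tray_middle between -0.022 and 0.022 m or y of tablet4_middle in the frame of tray_middle between -0.022 and 0.022 m or y of tablet5_middle in the frame of tray_middle between -0.022 and 0.022 m or y of tablet6_middle in the frame of tray_middle between -0.022 and 0.022 m or y of tablet7_middle in the frame of tray_middle between -0.022 and 0.022 m or y of tablet8_middle in the frame of tray_middle between -0.022 and 0.022 m)) or (y of tablet2_middle in the frame of tray_middle between -0.022 and 0.022 m and (y of tablet3_middle in the frame of tray_middle between -0.022 and 0.022 m or y of tablet4_middle in the frame of tray_middle between -0.022 and 0.022 m or y of tablet5_middle in the frame of tray_middle between -0.022 and 0.022 m or y of tablet6_middle in the frame of tray_middle between -0.022 and 0.022 m or y of tablet7_middle in the frame of tray_middle between -0.022 and 0.022 m or y of tablet8_middle in the frame of tray_middle between -0.022 and 0.022 m)) or (y of tablet3_middle in the frame of tray_middle between -0.022 and 0.022 m and (y of tablet4_middle in the frame of tray_middle between -0.022 and 0.022 m or y of tablet5_middle in the frame of tray_middle between -0.022 and 0.022 m or y of tablet6_middle in the frame of tray_middle between -0.022 and 0.022 m or y of tablet7_middle in the frame of tray_middle between -0.022 and 0.022 m or y of tablet8_middle in the frame of tray_middle between -0.022 and 0.022 m)) or (y of tablet4_middle in the frame of tray_middle between -0.022 and 0.022 m and (y of tablet5_middle in the frame of tray_middle between -0.022 and 0.022 m or y of tablet6_middle in the frame of tray_middle between -0.022 and 0.022 m or y of tablet7_middle in the frame of tray_middle between -0.022 and 0.022 m or y of tablet8_middle in the frame of tray_middle between -0.022 and 0.022 m)) or (y of tablet5_middle in the frame of tray_middle between -0.022 and 0.022 m and (y of tablet6_middle in the frame of tray_middle between -0.022 and 0.022 m or y of tablet7_middle in the frame of tray_middle between -0.022 and 0.022 m or y of tablet8_middle in the frame of tray_middle between -0.022 and 0.022 m)) or (y of tablet6_middle in the frame of tray_middle between -0.022 and 0.022 m and (y of tablet7_middle in the frame of tray_middle between -0.022 and 0.022 m or y of tablet8_middle in the frame of tray_middle between -0.022 and 0.022 m)) or (y of tablet7_middle in the frame of tray_middle between -0.022 and 0.022 m and y of tablet8_middle in the frame of tray_middle between -0.022 and 0.022 m)) and ((y of tablet1_middle in the frame of tray_middle below -0.029 m and y of any of tablet2_middle, tablet3_middle, tablet4_middle, tablet5_middle, tablet6_middle, tablet7_middle, tablet8_middle in the frame of tray_middle below -0.029 m) or (y of tablet2_middle in the frame of tray_middle below -0.029 m and y of any of tablet3_middle, tablet4_middle, tablet5_middle, tablet6_middle, tablet7_middle, tablet8_middle in the frame of tray_middle below -0.029 m) or (y of tablet3_middle in the frame of tray_middle below -0.029 m and y of any of tablet4_middle, tablet5_middle, tablet6_middle, tablet7_middle, tablet8_middle in the frame of tray_middle below -0.029 m) or (y of tablet4_middle in the frame of tray_middle below -0.029 m and y of any of tablet5_middle, tablet6_middle, tablet7_middle, tablet8_middle in the frame of tray_middle below -0.029 m) or (y of tablet5_middle in the frame of tray_middle below -0.029 m and y of any of tablet6_middle, tablet7_middle, tablet8_middle in the frame of tray_middle below -0.029 m) or (y of tablet6_middle in the frame of tray_middle below -0.029 m and y of any of tablet7_middle, tablet8_middle in the frame of tray_middle below -0.029 m) or (y of tablet7_middle in the frame of tray_middle below -0.029 m and y of tablet8_middle in the frame of tray_middle below -0.029 m))), for 0.2 s.
At the end, for the whole second after the job is handed in: All eight tablets lie down in the tray's three bays, between the walls and the ribs, at least two in each bay; the cover is shut to within 4 mm of its stop; the shaker stands upright on the table (within 0.1 rad, 6 mm), at rest and not touching the dryer (all of step 2 and value of joint cover below 0.004 m and height (world z) of shaker between -0.006 and 0.006 m and angle between shaker's own z axis and vertical below 0.1 rad and contact force between shaker and dryer below 0.05 N and linear speed of shaker below 0.02 m/s).
It fails at once if a black and grey loupe is shifted by more than 25 mm or knocked over (distance of loupe from where it was at the start of the episode above 0.025 m or angle between loupe's own z axis and vertical above 0.5 rad).
It fails at once if a film canister with a grey cap is shifted by more than 25 mm or knocked over (distance of film_can_a from where it was at the start of the episode above 0.025 m or angle between film_can_a's own z axis and vertical above 0.5 rad).
It fails at once if a film canister with an orange cap is shifted by more than 25 mm or knocked over (distance of film_can_c from where it was at the start of the episode above 0.025 m or angle between film_can_c's own z axis and vertical above 0.5 rad).
It fails at once if a small brown bottle with a white screw cap is shifted by more than 25 mm or knocked over (distance of bottle_wetting from where it was at the start of the episode above 0.025 m or angle between bottle_wetting's own z axis and vertical above 0.5 rad).
It also fails if it takes over 72 s, if anything falls off the work surface, if the arm or the gripper's body presses on something with over 40 N, if the wrist force passes 120 N, or if a joint passes its speed limit or range.

### The arm

A 7-joint arm with a two-finger parallel gripper is mounted at the origin on a cart in front of the work surface, level with it; the furniture and walls round the work are solid. World frame = base frame: x ahead of the robot, y to its left, z up, the work surface at z = 0. Lengths are in m, angles in degrees, forces in N, time in s.
With the tool pointing down it reaches from about 0.4 to 0.85 m from the base axis. Payload 4.5 kg.
Tool frame: the origin (TCP) lies on the centre line of the jaws, within the pads' length; the fingertips stand 11 mm ahead of it and the grasp point (between the pads) lies 8 mm behind it; z points along the fingers, y is the direction in which the jaws open and shut (so a half turn about z gives the same grasp; the last joint's range is limited). The gripper opens to 88 mm and grips with 3 to 60 N. Pads are 18 mm wide; open, the fingers measure 123 mm over their backs; the gripper's body (75 mm by 187 mm) begins 45 mm behind the grasp point.
Start: joints at [66.566, 39.483, -11.15, 89.685, 9.013, 51.709, -12.324], TCP at [0.268, -0.565, 0.25] pointing down, gripper open.
Joint ranges: [-172.22, 172.22], [-26.19, 119.32], [-84.43, 86.54], [7.71, 146.69], [-57.33, 237.33], [2.42, 119.75], [-152.13, 152.13]. Speed limits (degrees/s): [147.25, 147.25, 180, 180, 180, 180, 180].

### API

Orientations are given as a 3x3 rotation matrix whose columns are the frame's x, y, z axes.
In Python, from workcell import * gives the robot as it stands.
- The arm moves only by the tool play_rows, never from a script. Its argument "steps" is a list of rows, each an object of numbers: "tx", "ty", "tz": the shift along the tool's x, y, z in units of 0.6 m (1.0 is 0.6 m); "ax", "ay", "az": the turn, a rotation vector about the tool's x, y, z in units of 360 degrees (1.0 is 360 degrees); "jaw": the finger opening in mm, from 0 to 88.1. A call has 1 to 10 rows; each row is the pose to reach, as a shift and turn from the pose measured when the call began, along the tool's axes at that moment, turning the shorter way round; what a row does not reach only later rows make up. A row lasts 1/10 s, in which the tool goes at most 50 mm and 8.59 degrees, less where a joint would pass 70% of its speed; a pose out of reach is approached as far as the arm can. A call with a number of a shift or a turn outside -1 to 1 is refused whole. A call with a gripper value outside its range is refused whole. The fingers move at their own pace and stop on an object; "squeeze" is the grip in N (left out, the last holds). Time passes only in rows, so rows that repeat a pose let the fingers close. It gives the time, the measured TCP pose, the force and the opening at its end, in the units of the state.
- observe(): the state, without advancing time (a new reading comes with each control period).
- snapshot(name): name is "scene" or "top"; returns a dict with "img" (420x560x3 uint8, blue, green, red), "vfov" (degrees; the focal length in pixels is half the picture's height over the tangent of half this angle, whatever the lens; pixels are square), "cx", "cy" (the principal point, pixels), "position" and "attitude" of the camera in the world. Camera axes: x right, y down, z forward; pixel columns grow to the right and rows downward; lengths in m; the calibration is good to about 2 mm. A picture is of the moment at which its call begins. There is no depth.
- job_done(): hands the job in, once; it reports no verdict.
The state is a dict: "time_s": time; "joint_pos": joint angles; "qd": joint speeds; "joint_efforts": joint torques, N m; "ee_pos": TCP position; "tool_rot": TCP orientation; "ft_force": force on the tool from outside, world axes, zero at the start; "ft_torque": the same for the moment, N m; "grip_width": opening from 0.0 (shut) to 1.0 (fully open).
Only numpy, scipy, OpenCV 4.12 (cv2) and the standard library are available. Lean on these libraries where they do the work, as an engineer would, in place of code of your own. Each camera call takes 0.05 s, during which the arm holds its last target. There are 200 camera calls.

## Working session

There is one attempt and no reset: what is moved stays moved. The work goes in short steps, Python scripts to look and compute and a tool call to move; the robot and the scene stay as the last step left them, time stands still between calls to the robot, and variables do not carry over. Pictures are saved under pics/ and viewed, about 8 in all and at most 12, crops included, and the job is handed in when it is done.

Besides the shell and the picture viewer there is one more tool, called after "Emit:" as a command line: name --argument value ..., lists and objects as JSON in quotes. play_rows: Moves the arm, as the interface text tells. Its arguments: {"type":"object","properties":{"steps":{"type":"array","items":{"type":"object","properties":{"tx":{"type":"number","minimum":-1,"maximum":1},"ty":{"type":"number","minimum":-1,"maximum":1},"tz":{"type":"number","minimum":-1,"maximum":1},"ax":{"type":"number","minimum":-1,"maximum":1},"ay":{"type":"number","minimum":-1,"maximum":1},"az":{"type":"number","minimum":-1,"maximum":1},"jaw":{"type":"number"}}}},"squeeze":{"type":"number"}},"required":["steps"]}

```bash
mkdir -p pics
cat > h.py <<'E'
from workcell import *
import numpy as np, cv2
def snap(n,f=None):
    s=snapshot(n)
    if f: cv2.imwrite('pics/'+f,s['img'])
    return s
def ray(s,u,v,z):
    f=s['img'].shape[0]/2/np.tan(np.radians(s['vfov']/2))
    d=np.array(s['attitude'])@np.array([(u-s['cx'])/f,(v-s['cy'])/f,1.])
    p=np.array(s['position']); return p+d*(z-p[2])/d[2]
def proj(s,P):
    f=s['img'].shape[0]/2/np.tan(np.radians(s['vfov']/2))
    c=np.array(s['attitude']).T@(np.array(P)-s['position']); return c[:2]/c[2]*f+[s['cx'],s['cy']]
E
python3 - <<'E'
from h import *
a=snap('scene','a.png');b=snap('top','b.png')
for s in(a,b):print(s['vfov'],s['cx'],s['cy'],s['position'],np.round(s['attitude'],3).tolist())
o=observe();print({k:np.round(o[k],3).tolist() for k in o})
E
```

```text
43.25308230370653 286.87445207916693 206.01548910286994 [0.22559368 0.57648752 0.87276991] [[-0.892, -0.327, 0.313], [-0.453, 0.656, -0.604], [-0.008, -0.681, -0.733]]
43.84761579330036 273.7097615838748 207.76694658956947 [ 0.39465633 -0.09247923  1.37900874] [[-0.024, -0.991, 0.135], [-1.0, 0.024, 0.004], [-0.007, -0.135, -0.991]]
{'time_s': 0.1, 'joint_pos': [66.567, 39.528, -11.146, 89.738, 9.012, 51.71, -12.325], 'qd': [-0.021, -0.071, 0.004, -0.265, -0.112, -0.024, -0.05], 'joint_efforts': [-0.003, -52.85, -1.271, -15.384, -0.053, 0.002, -0.0], 'ee_pos': [0.268, -0.564, 0.249], 'tool_rot': [[0.904, 0.429, -0.001], [0.429, -0.904, 0.001], [-0.0, -0.002, -1.0]], 'ft_force': [0.355, -0.668, 0.128], 'ft_torque': [0.025, -0.006, 0.002], 'grip_width': 0.998}
```

View pics/a.png

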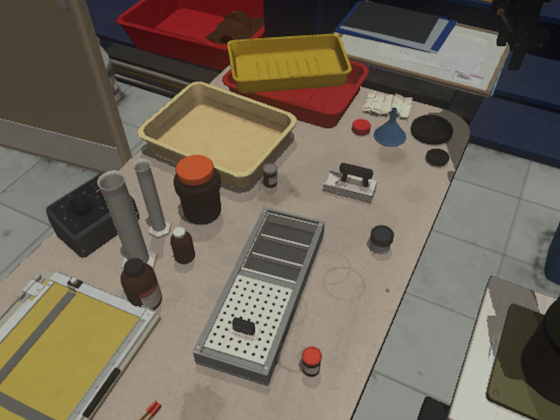

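View pics/b.png

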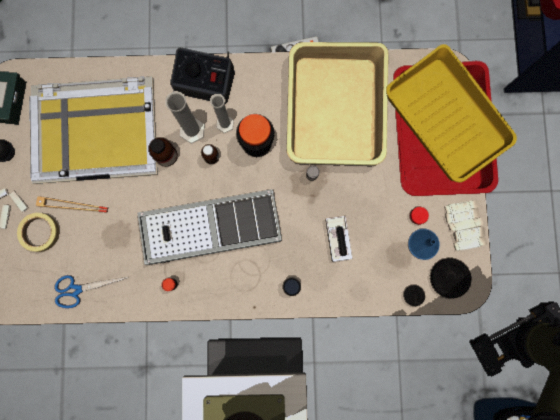

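Run:
```python
import cv2,numpy as np
a=cv2.imread('pics/a.png');b=cv2.imread('pics/b.png')
A=cv2.resize(a[130:390,190:410],None,fx=2,fy=2,interpolation=cv2.INTER_CUBIC)
B=cv2.resize(b[205:270,312:372],None,fx=5,fy=5,interpolation=cv2.INTER_CUBIC)
C=cv2.resize(a[150:210,310:390],(320,240),interpolation=cv2.INTER_CUBIC)
im=np.zeros((565,760,3),np.uint8);im[:520,:440]=A;im[:325,440:740]=B;im[325:565,440:760]=C
cv2.imwrite('pics/c.png',im)
D=cv2.resize(b[180:300,130:310],None,fx=4.4,fy=4.4,interpolation=cv2.INTER_CUBIC);cv2.imwrite('pics/d.png',D)
```

```text
(no output)
```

View pics/c.png

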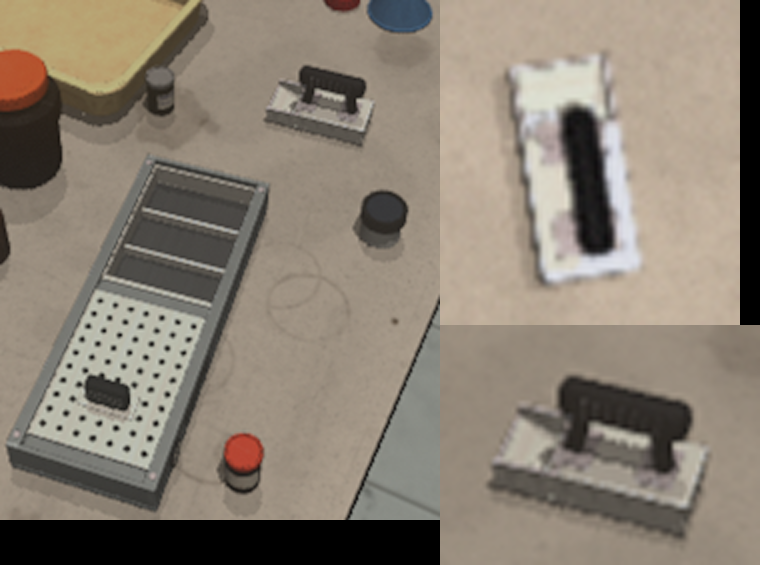

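View pics/d.png

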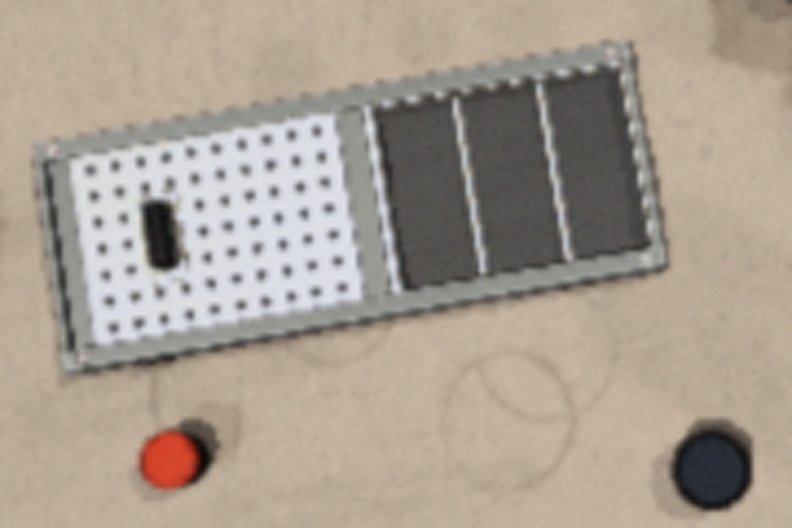

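Run:
```python
from h import *
b=snap('top');a=snap('scene')
# handle: dark mask in top
im=b['img'];g=im.max(2)
def blob(s,r,th):
    y0,y1,x0,x1=r;m=(s['img'][y0:y1,x0:x1].max(2)<th).astype(np.uint8)
    n,l,st,c=cv2.connectedComponentsWithStats(m);k=1+np.argmax(st[1:,4])
    pts=np.argwhere(l==k)[:,::-1]+[x0,y0];return pts.astype(np.float32)
p=blob(b,(215,265,330,352),75)
(c,wh,ang)=cv2.minAreaRect(p);print('handle top px',c,wh,ang)
box=cv2.boxPoints((c,wh,ang));e=sorted([(box[i]+box[(i+1)%4])/2 for i in range(4)],key=lambda q:q[1])
P0,P1=ray(b,*e[0],.068),ray(b,*e[3],.068);print('ends',P0,P1,'mid',(P0+P1)/2,np.linalg.norm(P0-P1),'yaw mouthdir',np.degrees(np.arctan2(*(P0-P1)[1::-1])))
# body of shaker: bright mask
m=((im[215:265,325:360].min(2)>185)).astype(np.uint8)
q=np.argwhere(m)[:,::-1].astype(np.float32)+[325,215];r=cv2.minAreaRect(q);print('body',r)
Bx=[ray(b,*x,.02)[:2].round(3) for x in cv2.boxPoints(r)];print(Bx)
# dryer corners
for nm,u,v in [('TL',38,148),('TR',630,43),('BR',665,265),('BL',72,358)]:
    print(nm,ray(b,u/4.4+130,v/4.4+180,.0425).round(4))
# tab
p=blob(b,(222,245,155,180),80);r=cv2.minAreaRect(p);print('tab',r,ray(b,*r[0],.0665).round(4))
for nm,u,v,z in[('can_a top',313,170,.051),('loupe top',291,284,.042),('canC',168,282,.051),('bottle',208,151,.08)]:print(nm,ray(b,u,v,z).round(3))
# dryer corners in scene  (far: crop/2+190,130)
for nm,u,v in [('TR',150,158),('BR',268,184),('BL',158,488),('TL',14,438)]:print('sc',nm,ray(a,u/2+190,v/2+130,.0425).round(4))
for nm,u,v in [('h mouth end',303,72),('h back end',362,82)]:print('sc',nm,ray(a,u/2+190,v/2+130,.068).round(4))
```

```text
handle top px (341.07049560546875, 240.89932250976562) (28.790433883666992, 6.893484115600586) 79.99201965332031
ends [ 0.52076883 -0.25013585  0.068     ] [ 0.44925535 -0.25975885  0.068     ] mid [ 0.48501209 -0.25494735  0.068     ] 0.07215802526065461 yaw mouthdir 7.663797990662205Traceback (most recent call last):
  File "<stdin>", line 15, in <module>
cv2.error: OpenCV(4.12.0) /io/opencv/modules/imgproc/src/convhull.cpp:143: error: (-215:Assertion failed) total >= 0 && (depth == CV_32F || depth == CV_32S) in function 'convexHull'
```

Run:
```python
from h import *
b=snap('top');a=snap('scene')
im=b['img']
m=((im[215:265,325:360].min(2)>185)).astype(np.uint8)
q=(np.argwhere(m)[:,::-1]+[325,215]).astype(np.float32);r=cv2.minAreaRect(q);print('body',r)
print([ray(b,*x,.02)[:2].round(3).tolist() for x in cv2.boxPoints(r)])
for nm,u,v in [('TL',38,148),('TR',630,43),('BR',665,265),('BL',72,358)]:
    print(nm,ray(b,u/4.4+130,v/4.4+180,.0425).round(4))
y0,x0=222,155
p=(np.argwhere(im[y0:245,x0:180].max(2)<80)[:,::-1]+[x0,y0]).astype(np.float32);r=cv2.minAreaRect(p);print('tab',r,ray(b,*r[0],.0665).round(4))
for nm,u,v,z in[('can_a top',313,170,.051),('loupe top',291,284,.042),('canC',168,282,.051),('bottle',208,151,.08)]:print(nm,ray(b,u,v,z).round(3))
for nm,u,v in [('TR',150,158),('BR',268,184),('BL',158,488),('TL',14,438)]:print('sc',nm,ray(a,u/2+190,v/2+130,.0425).round(4))
for nm,u,v in [('h mouth end',303,72),('h back end',362,82)]:print('sc',nm,ray(a,u/2+190,v/2+130,.068).round(4))
```

```text
body ((338.71759033203125, 238.04461669921875), (43.253623962402344, 19.18339729309082), 81.02737426757812)
[[0.549, -0.224], [0.555, -0.274], [0.443, -0.286], [0.437, -0.237]]
TL [0.5698 0.2618 0.0425]
TR [ 0.6237 -0.0875  0.0425]
BR [ 0.4921 -0.1047  0.0425]
BL [0.4464 0.2407 0.0425]
tab ((166.13998413085938, 232.97998046875), (14.7078218460083, 6.222539901733398), 81.8698959350586) [0.5157 0.1853 0.0665]
can_a top [ 0.672 -0.192  0.051]
loupe top [ 0.38  -0.127  0.042]
canC [0.393 0.183 0.051]
bottle [0.722 0.076 0.08 ]
sc TR [ 0.6181 -0.0798  0.0425]
sc BR [ 0.4907 -0.1023  0.0425]
sc BL [0.4352 0.2428 0.0425]
sc TL [0.5668 0.2584 0.0425]
sc h mouth end [ 0.5156 -0.2501  0.068 ]
sc h back end [ 0.4511 -0.2641  0.068 ]
```

```bash
cat >> h.py <<'E'
from scipy.spatial.transform import Rotation as Ro
YAW=7.5
def pose(yaw,tilt=0):
    # tool x along yaw, z down; tilt: mouth (+tool x side) goes down, deg
    R0=np.column_stack([[np.cos(np.radians(yaw)),np.sin(np.radians(yaw)),0],[np.sin(np.radians(yaw)),-np.cos(np.radians(yaw)),0],[0,0,-1]])
    return R0@Ro.from_euler('y',-tilt,degrees=True).as_matrix()
def step(P,R,o=None):
    o=o or observe();R0=np.array(o['tool_rot'])
    t=R0.T@(np.array(P)-o['ee_pos'])/.6;r=Ro.from_matrix(R0.T@R).as_rotvec()/(2*np.pi)
    print('t',t.round(4),'a',r.round(4))
E
python3 - <<'E'
from h import *
b=snap('top')
def D(u,v,z):return ray(b,u/4.4+130,v/4.4+180,z)[:2]
r=[D(458,98,.021),D(485,272,.021),D(540,82,.021),D(568,258,.021)]
print(np.round(r,4),np.mean(r,0));
R=pose(YAW,45);print(R.round(2))
step([.485,-.255,.20],pose(YAW))
o=observe();print(o['ee_pos'])
E
```

```text
[[ 0.5966  0.0163]
 [ 0.4921  0.0017]
 [ 0.605  -0.033 ]
 [ 0.4992 -0.0476]] [ 0.54822419 -0.01566218]
[[ 0.7   0.13 -0.7 ]
 [ 0.09 -0.99 -0.09]
 [-0.71  0.   -0.71]]
t [ 0.5483 -0.3111  0.0827] a [-0.0001  0.      0.0496]
[ 0.26774796 -0.56461148  0.24955402]
```

Emit:
play_rows --steps '[{"tx": 0.548, "ty": -0.311, "tz": 0.083, "az": 0.05, "jaw": 88}, {"tx": 0.548, "ty": -0.311, "tz": 0.083, "az": 0.05, "jaw": 88}, {"tx": 0.548, "ty": -0.311, "tz": 0.083, "az": 0.05, "jaw": 88}, {"tx": 0.548, "ty": -0.311, "tz": 0.083, "az": 0.05, "jaw": 88}, {"tx": 0.548, "ty": -0.311, "tz": 0.083, "az": 0.05, "jaw": 88}, {"tx": 0.548, "ty": -0.311, "tz": 0.083, "az": 0.05, "jaw": 88}, {"tx": 0.548, "ty": -0.311, "tz": 0.083, "az": 0.05, "jaw": 88}, {"tx": 0.548, "ty": -0.311, "tz": 0.083, "az": 0.05, "jaw": 88}, {"tx": 0.548, "ty": -0.311, "tz": 0.083, "az": 0.05, "jaw": 88}, {"tx": 0.548, "ty": -0.311, "tz": 0.083, "az": 0.05, "jaw": 88}]'

```text
invalid input at $.steps[0]: expected keys tx, ty, tz, ax, ay, az, jaw
```

Run:
```python
from h import *
o=observe();print(o['time_s'],np.round(o['ee_pos'],4),np.round(o['joint_pos'],1))
step([.485,-.255,.054],pose(YAW))
```

```text
0.35 [ 0.2677 -0.5646  0.2496] [ 66.6  39.5 -11.1  89.7   9.   51.7 -12.3]
t [ 0.5483 -0.311   0.326 ] a [-0.0001  0.      0.0496]
```

Emit:
play_rows --steps '[{"tx": 0.548, "ty": -0.311, "tz": 0.083, "ax": 0, "ay": 0, "az": 0.05, "jaw": 88}, {"tx": 0.548, "ty": -0.311, "tz": 0.083, "ax": 0, "ay": 0, "az": 0.05, "jaw": 88}, {"tx": 0.548, "ty": -0.311, "tz": 0.083, "ax": 0, "ay": 0, "az": 0.05, "jaw": 88}, {"tx": 0.548, "ty": -0.311, "tz": 0.083, "ax": 0, "ay": 0, "az": 0.05, "jaw": 88}, {"tx": 0.548, "ty": -0.311, "tz": 0.083, "ax": 0, "ay": 0, "az": 0.05, "jaw": 88}, {"tx": 0.548, "ty": -0.311, "tz": 0.083, "ax": 0, "ay": 0, "az": 0.05, "jaw": 88}, {"tx": 0.548, "ty": -0.311, "tz": 0.083, "ax": 0, "ay": 0, "az": 0.05, "jaw": 88}, {"tx": 0.548, "ty": -0.311, "tz": 0.083, "ax": 0, "ay": 0, "az": 0.05, "jaw": 88}, {"tx": 0.548, "ty": -0.311, "tz": 0.083, "ax": 0, "ay": 0, "az": 0.05, "jaw": 88}, {"tx": 0.548, "ty": -0.311, "tz": 0.083, "ax": 0, "ay": 0, "az": 0.05, "jaw": 88}]'

```text
time_s: 1.35
ee_pos: [0.4851, -0.2546, 0.1997]
tool_rot: [[0.991, 0.13, -0.0], [0.13, -0.991, 0.0], [-0.0, -0.0, -1.0]]
ft_force: [-0.5, 0.1, 0.2]
grip_width: 0.997
```

Run:
```python
from h import *
o=observe();print(o['time_s'],np.round(o['ee_pos'],4),np.round(o['joint_pos'],1))
step([.485,-.255,.054],pose(YAW))
```

```text
1.35 [ 0.4851 -0.2546  0.1997] [ 24.4  37.5  -2.6 106.3   2.7  36.2 -62.3]
t [-2.000e-04  6.000e-04  2.429e-01] a [-0.      0.0001 -0.0001]
```

Emit:
play_rows --steps '[{"tx": 0, "ty": 0, "tz": 0.07, "ax": 0, "ay": 0, "az": 0, "jaw": 60}, {"tx": 0, "ty": 0, "tz": 0.14, "ax": 0, "ay": 0, "az": 0, "jaw": 60}, {"tx": 0, "ty": 0, "tz": 0.19, "ax": 0, "ay": 0, "az": 0, "jaw": 60}, {"tx": 0, "ty": 0, "tz": 0.225, "ax": 0, "ay": 0, "az": 0, "jaw": 60}, {"tx": 0, "ty": 0, "tz": 0.243, "ax": 0, "ay": 0, "az": 0, "jaw": 60}, {"tx": 0, "ty": 0, "tz": 0.243, "ax": 0, "ay": 0, "az": 0, "jaw": 30}, {"tx": 0, "ty": 0, "tz": 0.243, "ax": 0, "ay": 0, "az": 0, "jaw": 10}, {"tx": 0, "ty": 0, "tz": 0.243, "ax": 0, "ay": 0, "az": 0, "jaw": 10}, {"tx": 0, "ty": 0, "tz": 0.243, "ax": 0, "ay": 0, "az": 0, "jaw": 10}, {"tx": 0, "ty": 0, "tz": 0.243, "ax": 0, "ay": 0, "az": 0, "jaw": 10}]' --squeeze 45

```text
time_s: 2.35
ee_pos: [0.4855, -0.2548, 0.0547]
tool_rot: [[0.991, 0.13, 0.001], [0.13, -0.991, -0.0], [0.001, 0.001, -1.0]]
ft_force: [-0.5, -0.4, 1.1]
grip_width: 0.253
```

Run:
```python
from h import *
o=observe();print(o['time_s'],np.round(o['ee_pos'],4),o['grip_width']*88)
a=snap('scene');b=snap('top')
A=cv2.resize(a['img'][60:240,270:470],(800,720))[:600];cv2.imwrite('pics/e.png',A)
```

```text
2.35 [ 0.4855 -0.2548  0.0547] 22.307296820259843
```

View pics/e.png

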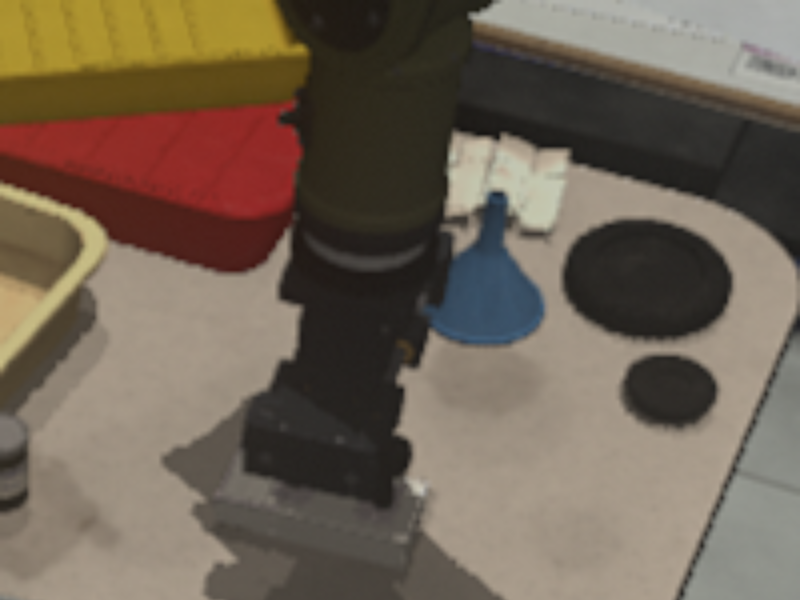

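Emit:
play_rows --steps '[{"tx": 0, "ty": 0, "tz": 0, "ax": 0, "ay": 0, "az": 0, "jaw": 8}, {"tx": 0, "ty": 0, "tz": 0, "ax": 0, "ay": 0, "az": 0, "jaw": 8}, {"tx": 0, "ty": 0, "tz": 0, "ax": 0, "ay": 0, "az": 0, "jaw": 8}, {"tx": 0, "ty": 0, "tz": 0, "ax": 0, "ay": 0, "az": 0, "jaw": 8}]' --squeeze 45

```text
time_s: 2.85
ee_pos: [0.4856, -0.2551, 0.0545]
tool_rot: [[0.992, 0.13, 0.001], [0.13, -0.992, -0.001], [0.001, 0.001, -1.0]]
ft_force: [-0.9, 0.3, 1.3]
grip_width: 0.196
```

```bash
cat >> h.py <<'E'
DY=8.2;TM=np.array([.546,-.016]);M=np.array([.066,0,.0375])
def pour(dx,dy,z,tilt):
    c,s=np.cos(np.radians(DY)),np.sin(np.radians(DY));m=np.r_[TM+[c*dx-s*dy,s*dx+c*dy],z];R=pose(DY,tilt);return m-R@M,R
def rows(L):
    o=observe();print(round(o['time_s'],2),np.round(o['ee_pos'],4),np.round(o['joint_pos'],0),'F',np.round(o['ft_force'],2))
    for a in L: step(*pour(*a),o)
E
python3 - <<'E'
from h import *
rows([(-.06,-.051,.12,0),(-.025,-.051,.075,12)])
E
```

```text
2.85 [ 0.4856 -0.2551  0.0545] [ 24.  51.  -2. 111.   4.  18. -63.] F [-0.87  0.34  1.32]
t [-0.0571 -0.2942 -0.1719] a [ 0.0002 -0.0001 -0.002 ]
t [ 0.0166 -0.2952 -0.1184] a [-0.0001 -0.0335 -0.002 ]
```

Emit:
play_rows --steps '[{"tx": 0, "ty": 0, "tz": -0.05, "ax": 0, "ay": 0, "az": 0, "jaw": 8}, {"tx": 0, "ty": 0, "tz": -0.11, "ax": 0, "ay": 0, "az": 0, "jaw": 8}, {"tx": 0, "ty": -0.03, "tz": -0.165, "ax": 0, "ay": 0, "az": 0, "jaw": 8}, {"tx": -0.02, "ty": -0.08, "tz": -0.175, "ax": 0, "ay": 0, "az": 0, "jaw": 8}, {"tx": -0.04, "ty": -0.13, "tz": -0.175, "ax": 0, "ay": 0, "az": 0, "jaw": 8}, {"tx": -0.05, "ty": -0.18, "tz": -0.175, "ax": 0, "ay": 0, "az": 0, "jaw": 8}, {"tx": -0.057, "ty": -0.225, "tz": -0.175, "ax": 0, "ay": 0, "az": -0.002, "jaw": 8}, {"tx": -0.057, "ty": -0.265, "tz": -0.175, "ax": 0, "ay": 0, "az": -0.002, "jaw": 8}, {"tx": -0.057, "ty": -0.294, "tz": -0.172, "ax": 0, "ay": 0, "az": -0.002, "jaw": 8}, {"tx": -0.057, "ty": -0.294, "tz": -0.172, "ax": 0, "ay": 0, "az": -0.002, "jaw": 8}]' --squeeze 50

```text
time_s: 3.85
ee_pos: [0.4277, -0.0816, 0.1571]
tool_rot: [[0.989, 0.148, -0.001], [0.148, -0.989, 0.001], [-0.001, -0.001, -1.0]]
ft_force: [-0.3, -0.5, -4.5]
grip_width: 0.199
```

Run:
```python
from h import *
b=snap('top');a=snap('scene')
A=a['img'][150:350,180:440];B=b['img'][150:300,190:350]
im=np.zeros((600,800,3),np.uint8);im[:360,:468]=cv2.resize(A,(468,360));im[:309,470:800]=cv2.resize(B,(330,309));cv2.imwrite('pics/f.png',im)
for m in [(-.06,-.051,.12)]:
    pass
rows([(-.025,-.051,.075,12),(-.025,-.051,.056,18),(-.025,-.051,.054,22),(-.025,-.051,.054,26)])
```

```text
3.95 [ 0.4285 -0.0847  0.1574] [  5.  36.   0. 127.  -0.  17. -76.] F [ 0.22 -0.17 -3.28]
t [ 0.0739 -0.0005  0.0533] a [ 0.0002 -0.0334  0.0001]
t [ 0.0832 -0.0005  0.0756] a [ 0.0002 -0.05    0.    ]
t [ 0.0899 -0.0005  0.0732] a [ 0.0002 -0.0611  0.    ]
t [ 0.097  -0.0005  0.0679] a [ 0.0002 -0.0722  0.    ]
```

View pics/f.png

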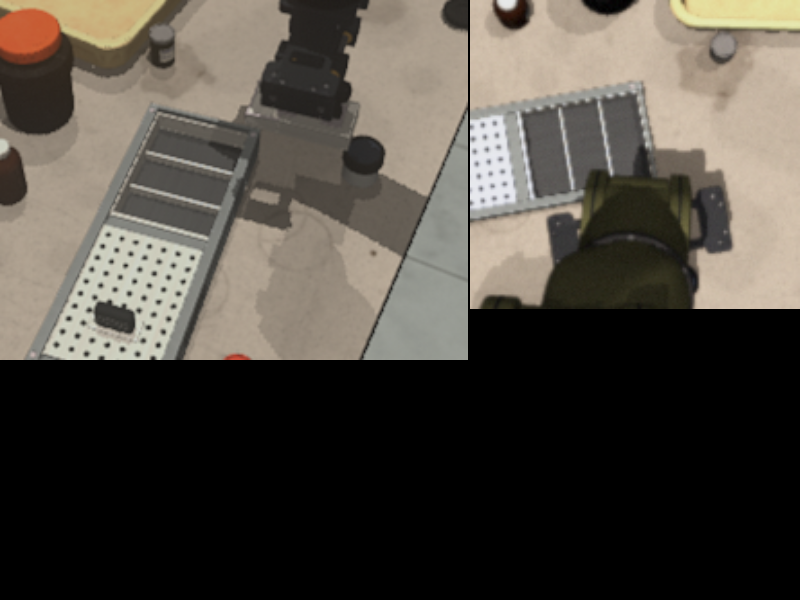

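Emit:
play_rows --steps '[{"tx": 0.04, "ty": 0, "tz": 0.03, "ax": 0, "ay": -0.015, "az": 0, "jaw": 8}, {"tx": 0.074, "ty": 0, "tz": 0.053, "ax": 0, "ay": -0.033, "az": 0, "jaw": 8}, {"tx": 0.083, "ty": 0, "tz": 0.075, "ax": 0, "ay": -0.05, "az": 0, "jaw": 8}, {"tx": 0.086, "ty": 0, "tz": 0.075, "ax": 0, "ay": -0.055, "az": 0, "jaw": 8}, {"tx": 0.09, "ty": 0, "tz": 0.073, "ax": 0, "ay": -0.061, "az": 0, "jaw": 8}, {"tx": 0.09, "ty": 0, "tz": 0.073, "ax": 0, "ay": -0.061, "az": 0, "jaw": 8}]'

```text
time_s: 4.55
ee_pos: [0.4836, -0.078, 0.1126]
tool_rot: [[0.919, 0.142, -0.368], [0.131, -0.99, -0.055], [-0.372, 0.002, -0.928]]
ft_force: [-0.7, 0.8, -2.9]
grip_width: 0.195
```

```bash
cat >> h.py <<'E'
def look(f,view=True):
    a=snap('scene')
    A=cv2.resize(a['img'][165:305,230:390],(800,700),interpolation=cv2.INTER_CUBIC)[:600]
    cv2.imwrite('pics/'+f,A);return a
def count(a):
    # bright blobs at bay level inside tray, by bay (from pixels via floor+11mm plane)
    im=a['img'];c,s=np.cos(np.radians(DY)),np.sin(np.radians(DY))
    m=((im.min(2)>150)).astype(np.uint8);n,l,st,ce=cv2.connectedComponentsWithStats(m)
    for k in range(1,n):
        p=ray(a,*ce[k],.018)[:2]-TM;d=[c*p[0]+s*p[1],-s*p[0]+c*p[1]]
        if abs(d[0])<.06 and abs(d[1])<.08 and st[k,4]>8: print('blob',np.round(d,3),st[k,4],ce[k].round(0))
E
python3 - <<'E'
from h import *
a=look('g.png');count(a)
print('mouth px',proj(a,np.array(observe()['ee_pos'])+np.array(observe()['tool_rot'])@M))
rows([(-.025,-.051,.054,t) for t in(24,26,28,30,15)])
E
```

```text
blob [0.044 0.026] 15 [257. 253.]
blob [-0.032  0.026] 19 [292. 263.]
blob [0.055 0.069] 11 [244. 268.]
blob [0.035 0.069] 10 [254. 271.]
blob [-0.012  0.069] 25 [276. 277.]
mouth px [300.78012124 222.18668536]
4.6 [ 0.4827 -0.0781  0.113 ] [ -1.  50.   5. 101.   0.  50. -80.] F [-0.08  0.53 -3.09]
t [ 0.001  -0.0024 -0.0042] a [ 0.0002 -0.0059 -0.0002]
t [ 0.0033 -0.0024 -0.0079] a [ 0.0002 -0.0115 -0.0003]
t [ 0.0059 -0.0024 -0.0115] a [ 0.0002 -0.0171 -0.0003]
t [ 0.0085 -0.0024 -0.0151] a [ 0.0002 -0.0226 -0.0003]
t [-0.0081 -0.0024  0.0135] a [ 0.0002  0.0191 -0.0002]
```

View pics/g.png

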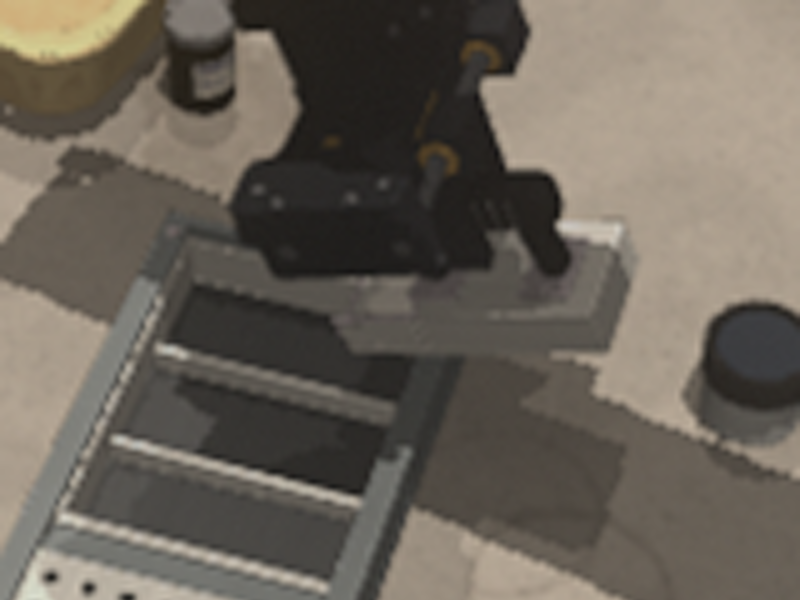

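```bash
cat >> h.py <<'E'
def bays(a,show=True):
    c,s=np.cos(np.radians(DY)),np.sin(np.radians(DY));g=a['img'].min(2);out={}
    for b,y0 in((1,.051),(2,0),(3,-.051)):
        M_=np.full((16,44),-1)
        rowsx=np.arange(-.054,.054,.0025);ys=np.arange(y0+.019,y0-.02,-.0025)
        M_=np.array([[g[tuple(np.round(proj(a,[TM[0]+c*x-s*y,TM[1]+s*x+c*y,.014]))[::-1].astype(int))] for x in rowsx] for y in ys])
        print('bay',b,'bright',int((M_>95).sum()))
        if show:
            for r in M_[::2]: print(''.join('#' if v>140 else '+' if v>95 else '.' if v>60 else ' ' for v in r)+'|')
E
python3 - <<'E'
from h import *
bays(snap('scene'))
E
```

```text
bay 1 bright 161
++.+.++.++.++..+++++.+..++.++.+++++.++.+++##|
++#######+#####+##+##+##+##+##++#++#++#++#+#|
+. .........................................|
++..........................................|
++..........................................|
++..........................................|
+...........................................|
+...........................................|
bay 2 bright 12
+++  .  .            .     .  ..............|
+.                            ..............|
+.                            ..............|
++                           ...............|
.                             . ............|
                                    ........|
                                       .....|
                             .      . ......|
bay 3 bright 0
      .     .   .  .   .      .      .  .  .|
                                           .|
                                            |
                                            |
          ...                               |
 .  ...........                             |
................                            |
..................  .          .  ..  ..  . |
```

Emit:
play_rows --steps '[{"tx": 0.001, "ty": -0.002, "tz": -0.004, "ax": 0, "ay": -0.006, "az": 0, "jaw": 8}, {"tx": 0.003, "ty": -0.002, "tz": -0.008, "ax": 0, "ay": -0.011, "az": 0, "jaw": 8}, {"tx": 0.003, "ty": -0.002, "tz": -0.008, "ax": 0, "ay": -0.011, "az": 0, "jaw": 8}]'

```text
time_s: 4.95
ee_pos: [0.4858, -0.0768, 0.117]
tool_rot: [[0.892, 0.141, -0.43], [0.126, -0.99, -0.063], [-0.435, 0.002, -0.901]]
ft_force: [0.1, 0.2, -3.0]
grip_width: 0.198
```

Run:
```python
from h import *
bays(snap('scene'))
```

```text
bay 1 bright 160
++.+..+.+++++..+++++.+..++.++++++++.++.+++++|
++#######+#####+##+#####+##+##++#++#++#++#++|
+. .........................................|
++..........................................|
++..........................................|
++..........................................|
+...........................................|
+...........................................|
bay 2 bright 16
+++  .  .            .         . ...........|
+.                              ............|
+.                               ...........|
++                                 .........|
++                                      ....|
.                                        ...|
                                          ..|
                             .   .  .     ..|
bay 3 bright 0
      .         .  .   .      .      .  .   |
                                            |
                                            |
                                            |
          ..                                |
       ........                             |
................                            |
..................  .          .  ..  ..  . |
```

Emit:
play_rows --steps '[{"tx": 0.0025, "ty": 0, "tz": -0.004, "ax": 0, "ay": -0.0055, "az": 0, "jaw": 8}, {"tx": 0.0025, "ty": 0, "tz": -0.004, "ax": 0, "ay": -0.0055, "az": 0, "jaw": 8}, {"tx": 0.0025, "ty": 0, "tz": -0.004, "ax": 0, "ay": -0.0055, "az": 0, "jaw": 8}]'

```text
time_s: 5.3
ee_pos: [0.4872, -0.0768, 0.1187]
tool_rot: [[0.877, 0.14, -0.46], [0.123, -0.99, -0.067], [-0.465, 0.002, -0.885]]
ft_force: [-0.0, -0.6, -4.7]
grip_width: 0.194
```

Run:
```python
from h import *
bays(snap('scene'),0);rows([(-.025,-.051,.054,t) for t in(28,30,32,34,15)])
```

```text
bay 1 bright 162
bay 2 bright 15
bay 3 bright 0
5.35 [ 0.487  -0.0768  0.1187] [ -2.  53.   6.  95.   1.  59. -80.] F [-0.67  0.6  -3.86]
t [ 0.0025 -0.0013 -0.0001] a [ 0.0001 -0.0007 -0.0004]
t [ 0.0047 -0.0013 -0.0039] a [ 0.0001 -0.0063 -0.0005]
t [ 0.0071 -0.0013 -0.0076] a [ 0.0001 -0.0119 -0.0005]
t [ 0.0097 -0.0013 -0.0113] a [ 0.0001 -0.0174 -0.0005]
t [-0.0089 -0.0013  0.0262] a [ 0.0001  0.0354 -0.0004]
```

Emit:
play_rows --steps '[{"tx": 0.0047, "ty": -0.001, "tz": -0.004, "ax": 0, "ay": -0.0063, "az": 0, "jaw": 8}, {"tx": 0.0047, "ty": -0.001, "tz": -0.004, "ax": 0, "ay": -0.0063, "az": 0, "jaw": 8}, {"tx": 0.0047, "ty": -0.001, "tz": -0.004, "ax": 0, "ay": -0.0063, "az": 0, "jaw": 8}]'

```text
time_s: 5.65
ee_pos: [0.4903, -0.0757, 0.1195]
tool_rot: [[0.858, 0.141, -0.494], [0.121, -0.99, -0.072], [-0.499, 0.002, -0.866]]
ft_force: [-0.2, 0.7, -3.6]
grip_width: 0.196
```

Run:
```python
from h import *
bays(snap('scene'),0);rows([(-.025,-.051,.054,t) for t in(32,34,36,15)])
```

```text
bay 1 bright 163
bay 2 bright 13
bay 3 bright 7
5.7 [ 0.4901 -0.0758  0.1196] [ -2.  54.   6.  93.   1.  63. -80.] F [ 0.42  0.14 -4.04]
t [ 0.003  -0.0004 -0.004 ] a [ 0.0001 -0.0056 -0.0005]
t [ 0.0054 -0.0004 -0.0077] a [ 0.0001 -0.0112 -0.0005]
t [ 0.0079 -0.0004 -0.0114] a [ 0.0001 -0.0167 -0.0005]
t [-0.0117 -0.0004  0.0304] a [ 0.0001  0.0416 -0.0005]
```

Something appears in bay 3; look more closely.

Run:
```python
from h import *
bays(look('h.png'))
```

```text
bay 1 bright 163
++.+.++.+++++.++++++.+..++.++++++++.++++++++|
++#############+##+#####+##+##++#++#++#++#++|
+. .........................................|
++..........................................|
++..........................................|
++..........................................|
+...........................................|
+...........................................|
bay 2 bright 13
+++ ..  .         .  .            .  .......|
+.                                   .......|
+.                                   .......|
++                                         .|
..                                          |
                                            |
                            .    ...  ..    |
                             .      .      .|
bay 3 bright 25
      .            .   .      .      .      |
                                            |
                                            |
                                            |
          ..   ..+..                        |
       ..........+++.                       |
 ................++++.                      |
................+++++.     .   .  ..  ..  . |
```

View pics/h.png

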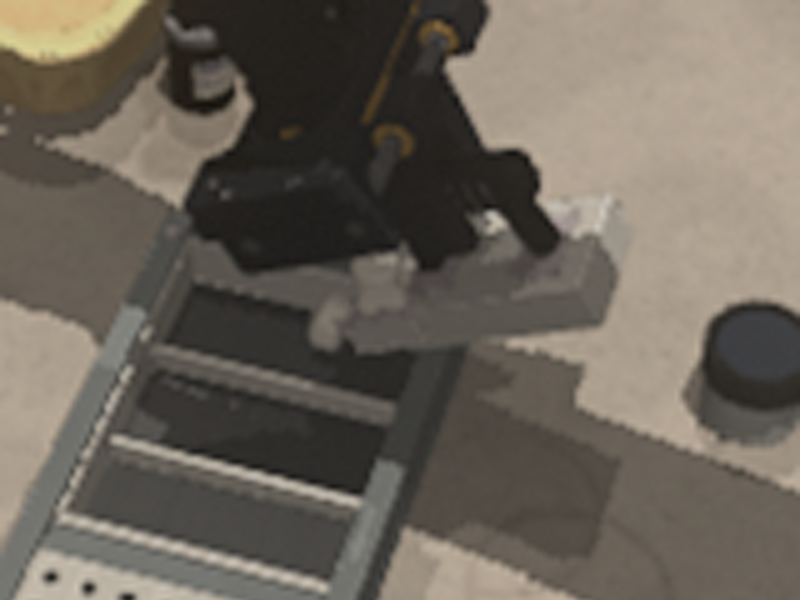

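Emit:
play_rows --steps '[{"tx": 0, "ty": 0, "tz": 0, "ax": 0, "ay": 0, "az": 0, "jaw": 8}]'

```text
time_s: 5.85
ee_pos: [0.4898, -0.076, 0.1198]
tool_rot: [[0.858, 0.14, -0.494], [0.12, -0.99, -0.072], [-0.5, 0.002, -0.866]]
ft_force: [-0.1, -0.3, -3.4]
grip_width: 0.201
```

Run:
```python
from h import *
bays(snap('scene'));rows([(-.025,-.051,.054,t) for t in(32,34,36,15)])
```

```text
bay 1 bright 163
++.+.++.+++++.++++++.+..++.++++++++.++++++++|
++#######+#####+##+#####+##+##++#++#++#++#++|
+. .........................................|
++..........................................|
++..........................................|
++..........................................|
+...........................................|
+...........................................|
bay 2 bright 13
+++ ..  .         .  .            .  .......|
+.                                   .......|
+.                                   .......|
++                                         .|
..                                         .|
                      ...                   |
                            .    ...        |
                             .      .      .|
bay 3 bright 71
      .        ..++++. .      .      .      |
               .+++++++                     |
               .+++++++                     |
                .++++++                     |
          ..     ..+.                       |
       ...... ....+.                        |
 ................++++                       |
................+++++      .   .  ..  ..  . |
5.9 [ 0.4897 -0.076   0.1199] [ -2.  54.   6.  93.   1.  63. -80.] F [-0.85 -0.   -2.53]
t [ 0.0038 -0.0007 -0.004 ] a [ 0.0001 -0.0056 -0.0005]
t [ 0.0062 -0.0007 -0.0077] a [ 0.     -0.0111 -0.0005]
t [ 0.0087 -0.0007 -0.0113] a [ 0.     -0.0167 -0.0005]
t [-0.0109 -0.0006  0.0304] a [ 0.0001  0.0416 -0.0005]
```

Emit:
play_rows --steps '[{"tx": 0, "ty": 0, "tz": 0, "ax": 0, "ay": 0, "az": 0, "jaw": 8}]'

```text
time_s: 6.0
ee_pos: [0.4896, -0.0761, 0.12]
tool_rot: [[0.858, 0.14, -0.494], [0.12, -0.99, -0.072], [-0.5, 0.002, -0.866]]
ft_force: [-0.8, 0.2, -3.2]
grip_width: 0.202
```

Run:
```python
from h import *
bays(snap('scene'))
```

```text
bay 1 bright 163
++.+.++++++++..+++++.+..++.++++++++.++++++++|
++#############+##+#####+##+##++#+##++#++#++|
+. .........................................|
++..........................................|
++..........................................|
++..........................................|
+...........................................|
+...........................................|
bay 2 bright 13
+++ ..  .            .            .  .......|
+.                                   .......|
+.                                   .......|
++                                         .|
..                                         .|
                      ...                   |
                            .    .          |
                             .      .      .|
bay 3 bright 87
      .     .   . .+++++++.   .      .      |
         ......   .+++++++.                 |
        ++++....   +++++++.                 |
        .++++...     ++++.                  |
         ...+.....                          |
       ..........++.                        |
 ...............+++++                       |
................+++++      .   .  ..  ..  . |
```

Run:
```python
from h import *
bays(look('i.png'),0)
```

```text
bay 1 bright 163
bay 2 bright 13
bay 3 bright 88
```

View pics/i.png

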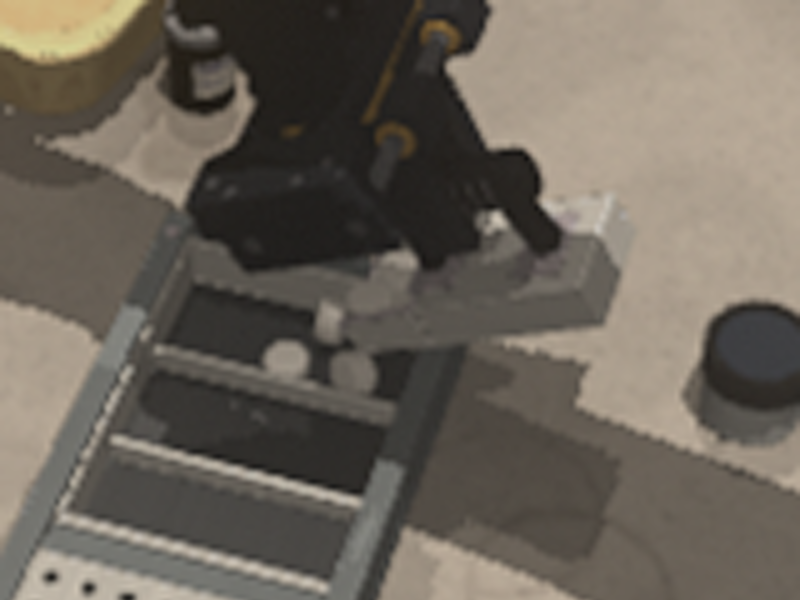

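Emit:
play_rows --steps '[{"tx": 0, "ty": 0, "tz": 0, "ax": 0, "ay": 0, "az": 0, "jaw": 8}]'

```text
time_s: 6.2
ee_pos: [0.4896, -0.0761, 0.12]
tool_rot: [[0.858, 0.14, -0.494], [0.12, -0.99, -0.072], [-0.5, 0.002, -0.866]]
ft_force: [0.2, 0.4, -4.2]
grip_width: 0.195
```

Run:
```python
from h import *
bays(snap('scene'))
rows([(-.025,-.051,.054,t) for t in(22,15)]+[(-.025,-.051,.075,10),(-.025,0,.075,10),(-.025,0,.054,22)])
```

```text
bay 1 bright 163
++.+.++++++++..+++++.+..++.++++++++.++++++++|
++#############+##+#####+##+##++#+##++#++#++|
+. .........................................|
++..........................................|
++..........................................|
++..........................................|
+...........................................|
+...........................................|
bay 2 bright 13
+++ ..  .         .  .            .  .......|
+.                                   .......|
+.                                   .......|
++                                         .|
..                                         .|
                      ...                   |
                            .               |
                             .      .      .|
bay 3 bright 88
      .  ........ .+++++++.   .      .      |
         .++.......+++++++.                 |
         .++++++.. +++++++.                 |
           ..++..   .++++.                  |
          .    . .                          |
       ...... ...++.                        |
 ...............+++++                       |
................+++++          .  ..  ..  . |
6.25 [ 0.4896 -0.0761  0.12  ] [ -2.  54.   6.  93.   1.  63. -80.] F [ 0.08 -0.52 -3.67]
t [-0.0058 -0.0007  0.0159] a [ 0.0001  0.0222 -0.0005]
t [-0.0106 -0.0007  0.0306] a [ 0.0001  0.0416 -0.0005]
t [-0.0304 -0.0007  0.0111] a [ 0.0002  0.0555 -0.0005]
t [-0.0307 -0.0857  0.011 ] a [ 0.0002  0.0555 -0.0005]
t [-0.0061 -0.0857  0.0159] a [ 0.0001  0.0222 -0.0005]
```

Emit:
play_rows --steps '[{"tx": -0.006, "ty": 0, "tz": 0.016, "ax": 0, "ay": 0.022, "az": 0, "jaw": 8}, {"tx": -0.02, "ty": 0, "tz": 0.016, "ax": 0, "ay": 0.042, "az": 0, "jaw": 8}, {"tx": -0.03, "ty": 0, "tz": 0.011, "ax": 0, "ay": 0.056, "az": 0, "jaw": 8}, {"tx": -0.03, "ty": 0, "tz": 0.011, "ax": 0, "ay": 0.056, "az": 0, "jaw": 8}]'

```text
time_s: 6.65
ee_pos: [0.4673, -0.0799, 0.1247]
tool_rot: [[0.975, 0.137, -0.172], [0.135, -0.991, -0.026], [-0.174, 0.002, -0.985]]
ft_force: [-0.9, -0.1, -3.3]
grip_width: 0.196
```

Run:
```python
from h import *
bays(look('j.png'))
rows([(-.025,-.02,.075,10),(-.025,0,.075,10),(-.025,0,.054,20),(-.025,0,.054,26)])
```

```text
bay 1 bright 174
++.+..++++++++++++++++++++++++++++++#++#++#+|
++########################################+#|
+. .........................................|
++..........................................|
+...........................................|
++..........................................|
+...........................................|
+...... ....................................|
bay 2 bright 12
+++ .+  +  .  .   ..........................|
+.                ..........................|
+.                ..........................|
+.                ..........................|
                 ...........................|
     ..       ..............................|
       ..     ..............................|
                  ................ .........|
bay 3 bright 97
..    .  ........  ++++###....+......+......|
          .++......++++###+.................|
         ..++++++. ++++###+ .  .............|
           ..++++.   +++++             .....|
              .+..                          |
               ...+.                        |
               .++++.                       |
  .            .+++++          .  ..  ..  . |
6.7 [ 0.4697 -0.0792  0.1241] [  1.  44.   3. 113.  -0.  33. -78.] F [ 0.53 -0.91 -4.06]
t [ 0.0017 -0.0529  0.0008] a [ 0.0002 -0.0002 -0.0007]
t [ 0.0015 -0.0862  0.0008] a [ 0.0002 -0.0002 -0.0007]
t [ 0.0201 -0.0863  0.0171] a [ 0.0002 -0.028  -0.0007]
t [ 0.0291 -0.0863  0.0074] a [ 0.0001 -0.0446 -0.0007]
```

View pics/j.png

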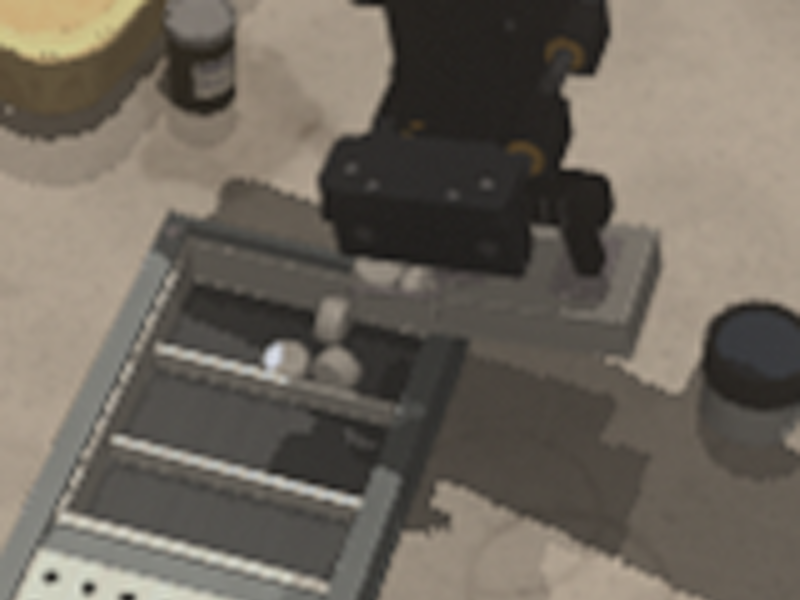

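Emit:
play_rows --steps '[{"tx": 0.002, "ty": -0.03, "tz": 0, "ax": 0, "ay": 0, "az": -0.001, "jaw": 8}, {"tx": 0.002, "ty": -0.065, "tz": 0.001, "ax": 0, "ay": 0, "az": -0.001, "jaw": 8}, {"tx": 0.002, "ty": -0.086, "tz": 0.001, "ax": 0, "ay": 0, "az": -0.001, "jaw": 8}, {"tx": 0.011, "ty": -0.086, "tz": 0.009, "ax": 0, "ay": -0.014, "az": -0.001, "jaw": 8}, {"tx": 0.02, "ty": -0.086, "tz": 0.017, "ax": 0, "ay": -0.028, "az": -0.001, "jaw": 8}, {"tx": 0.023, "ty": -0.086, "tz": 0.014, "ax": 0, "ay": -0.034, "az": -0.001, "jaw": 8}, {"tx": 0.026, "ty": -0.086, "tz": 0.01, "ax": 0, "ay": -0.04, "az": -0.001, "jaw": 8}, {"tx": 0.029, "ty": -0.086, "tz": 0.0075, "ax": 0, "ay": -0.0445, "az": -0.001, "jaw": 8}]'

```text
time_s: 7.5
ee_pos: [0.4804, -0.0254, 0.1158]
tool_rot: [[0.889, 0.146, -0.434], [0.131, -0.989, -0.064], [-0.439, 0.001, -0.899]]
ft_force: [-0.4, -0.1, -3.5]
grip_width: 0.197
```

Run:
```python
from h import *
bays(snap('scene'))
rows([(-.025,0,.054,t) for t in (28,30,32,34,36)])
```

```text
bay 1 bright 156
++.+.++++++++.++++++++..++.++++++++.++++++++|
++#######+##+##+##++#++#.++++#..#+##++#++#++|
+. ...                           ...........|
++.....                          ...........|
++.....           .  .         .............|
++         .       ...  ..   ...............|
+.                            .     ........|
+.                                       ...|
bay 2 bright 7
  .                                         |
                                            |
                                            |
                                           .|
        ......                              |
.................                           |
..................                          |
................+..          .      .       |
bay 3 bright 10
..............+++...                        |
.........++...                              |
............                                |
....                                        |
...                                         |
                                        .   |
                                            |
                             .              |
7.55 [ 0.4813 -0.0252  0.1155] [ -6.  52.   5.  98.  -1.  56. -83.] F [ 2.31  0.16 -3.51]
t [-0.0024  0.0002 -0.0037] a [ 0.0003 -0.0056  0.0005]
t [-0.0001  0.0003 -0.0074] a [ 0.0003 -0.0112  0.0005]
t [ 0.0025  0.0003 -0.011 ] a [ 0.0003 -0.0167  0.0004]
t [ 0.0051  0.0003 -0.0146] a [ 0.0003 -0.0223  0.0004]
t [ 0.0078  0.0003 -0.018 ] a [ 0.0004 -0.0278  0.0004]
```

Emit:
play_rows --steps '[{"tx": -0.001, "ty": 0, "tz": -0.004, "ax": 0, "ay": -0.006, "az": 0, "jaw": 8}, {"tx": 0, "ty": 0, "tz": -0.0075, "ax": 0, "ay": -0.011, "az": 0, "jaw": 8}, {"tx": 0, "ty": 0, "tz": -0.0075, "ax": 0, "ay": -0.011, "az": 0, "jaw": 8}]'

```text
time_s: 7.85
ee_pos: [0.4848, -0.0243, 0.1185]
tool_rot: [[0.858, 0.147, -0.493], [0.127, -0.989, -0.074], [-0.498, 0.001, -0.867]]
ft_force: [-0.0, 0.1, -3.3]
grip_width: 0.196
```

Run:
```python
from h import *
bays(snap('scene'))
rows([(-.025,0,.054,t) for t in (30,32,34,36)])
```

```text
bay 1 bright 153
++.+.++++++++.++++++++..++++++++++++#+++++++|
++#######+#####+##++#+##.+#.+#..#.....#++#+#|
+. .......                           .......|
++.........                          .......|
++.  .  ...   .         .  ..     ..........|
++                      .          .........|
+.                                        ..|
+.                                          |
bay 2 bright 26
  .                                         |
                                            |
                .....                       |
                .++++.                     .|
        ...... ...++++.                     |
 ..................+++.                     |
...................+++.                     |
................ ......      .              |
bay 3 bright 40
.........++++..... .++++                    |
...........+++++.....                       |
..........+++++.                            |
......  ..+++                               |
....      .++                               |
...        ..                               |
              .                             |
                                  .         |
7.9 [ 0.4841 -0.0245  0.1188] [ -7.  54.   5.  94.  -1.  62. -83.] F [-0.91  0.18 -2.91]
t [-0.002   0.0006 -0.0002] a [ 0.0004 -0.0003  0.0005]
t [ 0.0003  0.0006 -0.004 ] a [ 0.0004 -0.0059  0.0005]
t [ 0.0027  0.0006 -0.0077] a [ 0.0004 -0.0114  0.0005]
t [ 0.0052  0.0007 -0.0114] a [ 0.0005 -0.017   0.0005]
```

One is falling; go row by row.

Emit:
play_rows --steps '[{"tx": 0, "ty": 0, "tz": 0, "ax": 0, "ay": 0, "az": 0, "jaw": 8}]'

```text
time_s: 8.0
ee_pos: [0.4841, -0.0246, 0.1186]
tool_rot: [[0.858, 0.147, -0.492], [0.127, -0.989, -0.074], [-0.498, 0.001, -0.867]]
ft_force: [-0.4, 0.4, -2.7]
grip_width: 0.197
```

Run:
```python
from h import *
bays(look('k.png'))
```

```text
bay 1 bright 157
++.+.++++++++.++++++++..++.+++++++++++++++++|
++#######+#####+##++#+##.+#.+#..#+++.+#++#+#|
+. .......                          ........|
++........                          ........|
++  ..  .                        ...........|
++                                 .........|
+.                                        ..|
+.                                          |
bay 2 bright 50
  .               .++++++.                  |
                  .+##++++.                 |
                  .+++++++.                 |
                   ..+++++.                .|
        ......        ..                    |
 ................                           |
..................                          |
................             .              |
bay 3 bright 40
.........++++..... .++++                    |
...........++++... ..                       |
.........++++++.                            |
......  .+++.                               |
....     .++.                               |
...       ...                               |
             ..                             |
                                  ..        |
```

Emit:
play_rows --steps '[{"tx": 0, "ty": 0, "tz": 0, "ax": 0, "ay": 0, "az": 0, "jaw": 8}, {"tx": 0, "ty": 0, "tz": 0, "ax": 0, "ay": 0, "az": 0, "jaw": 8}]'

```text
time_s: 8.25
ee_pos: [0.484, -0.0246, 0.1187]
tool_rot: [[0.858, 0.147, -0.492], [0.127, -0.989, -0.074], [-0.498, 0.001, -0.867]]
ft_force: [0.1, 0.8, -2.5]
grip_width: 0.2
```

Run:
```python
from h import *
bays(look('l.png'))
rows([(-.025,0,.054,t) for t in (32,34,36)])
```

```text
bay 1 bright 156
++.+.++++++++.+++++++++.++.+++++++++#+++++++|
++#######+#####+##++#+##.+#.+#..#++..+#++#++|
+. .......                          ........|
++........                           .......|
++  ..  .               .        ...........|
++                      .          .........|
+.                                        ..|
+.                                          |
bay 2 bright 50
  .               .++++++.                  |
                  .+##++++.                 |
                  .+++++++.                 |
                   ..+++++.                .|
        ......        ..                    |
 ................                           |
..................                          |
................             .              |
bay 3 bright 40
........+++++..... .++++                    |
...........++++... ..                       |
.........++++++.                            |
...... ..+++.                               |
....     .++                                |
...       ...                               |
             ..                             |
                                  .         |
8.3 [ 0.484  -0.0246  0.1187] [ -7.  54.   5.  94.  -1.  62. -83.] F [ 0.92  0.99 -2.99]
t [ 0.0004  0.0006 -0.0041] a [ 0.0005 -0.006   0.0005]
t [ 0.0028  0.0006 -0.0079] a [ 0.0005 -0.0115  0.0005]
t [ 0.0053  0.0006 -0.0115] a [ 0.0005 -0.0171  0.0005]
```

View pics/l.png

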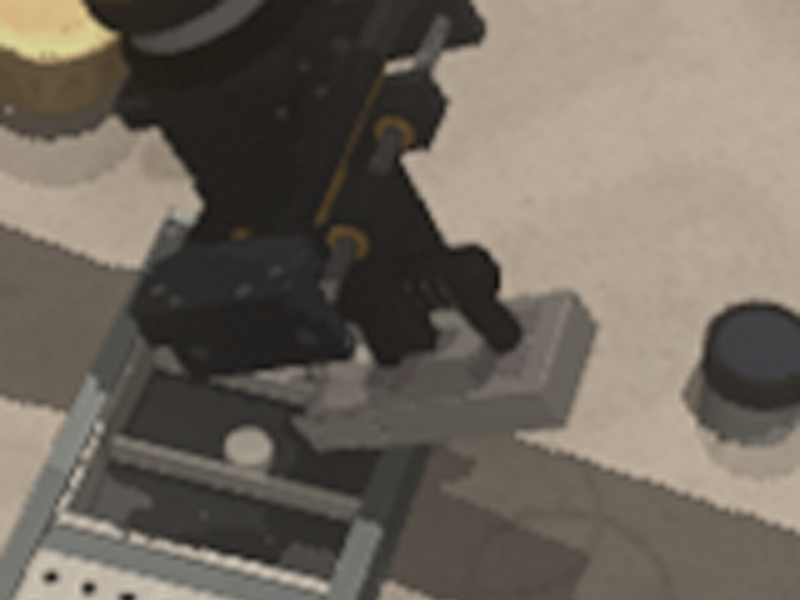

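Emit:
play_rows --steps '[{"tx": 0, "ty": 0, "tz": -0.004, "ax": 0, "ay": -0.006, "az": 0, "jaw": 8}, {"tx": 0, "ty": 0, "tz": -0.004, "ax": 0, "ay": -0.006, "az": 0, "jaw": 8}]'

```text
time_s: 8.5
ee_pos: [0.4859, -0.0242, 0.1206]
tool_rot: [[0.839, 0.147, -0.523], [0.124, -0.989, -0.078], [-0.529, 0.001, -0.848]]
ft_force: [0.6, 0.3, -2.5]
grip_width: 0.199
```

Run:
```python
from h import *
bays(snap('scene'))
rows([(-.025,0,.054,t) for t in (34,36)])
```

```text
bay 1 bright 155
++.+.++++++++.++++++++++++++++++++++#+++++++|
++#######+#####+##+##+##.+#.+#..#++...#++#+#|
+. ........                           ......|
++..........                         .......|
++   .     .                ..     .........|
++                                  .  . ...|
+.                                         .|
+.                                          |
bay 2 bright 50
  .               .++++++.                  |
                  .+##++++.                 |
.                 .+++++++.                 |
                   ..+++++.                .|
        ......        ..                    |
     ............                           |
..................                          |
................             .              |
bay 3 bright 61
........+++++.......+++++.                  |
..........+++++....++...                    |
..........+++++++.                          |
...... ...++++..                            |
....     ..++++                             |
....      ..++.                             |
.             ..                            |
.              .                            |
8.55 [ 0.4855 -0.0243  0.1206] [ -7.  55.   5.  92.  -1.  65. -83.] F [ 0.24 -0.49 -3.13]
t [ 0.002   0.0007 -0.004 ] a [ 0.0005 -0.0057  0.0005]
t [ 0.0043  0.0007 -0.0077] a [ 0.0005 -0.0113  0.0005]
```

Emit:
play_rows --steps '[{"tx": 0.001, "ty": 0, "tz": -0.002, "ax": 0, "ay": -0.003, "az": 0, "jaw": 8}, {"tx": 0.002, "ty": 0, "tz": -0.004, "ax": 0, "ay": -0.006, "az": 0, "jaw": 8}]'

```text
time_s: 8.75
ee_pos: [0.4878, -0.024, 0.1222]
tool_rot: [[0.819, 0.147, -0.555], [0.121, -0.989, -0.083], [-0.562, 0.001, -0.827]]
ft_force: [-0.2, 0.4, -3.4]
grip_width: 0.2
```

Run:
```python
from h import *
bays(snap('scene'))
rows([(-.025,0,.054,t) for t in (36,20)])
```

```text
bay 1 bright 161
++.+.+++++++++++++++++++++++++++++++#+++++++|
++#############+##+##+##.+#++#++#+++..#++#+#|
+. ...........                          ....|
++............                         .....|
++                                  ........|
++                                         .|
+.                                         .|
..                                         .|
bay 2 bright 51
  .               .++++++.                  |
.                 .+##++++.                 |
.                 .+++++++.                 |
                   .++++++.                .|
        .....         ..                    |
     ...........                            |
..................                          |
................             .              |
bay 3 bright 81
........+++++..... .++++++.                 |
..........+++++....++++++                   |
..........++++++.. .+.                      |
..........+++++++.                          |
.....     .++++++                           |
.....      ..+...                           |
....          ....                          |
..                .                         |
8.8 [ 0.4884 -0.0238  0.1218] [ -7.  56.   5.  90.  -1.  69. -83.] F [ 0.94  0.77 -3.97]
t [ 0.0011  0.0009 -0.0036] a [ 0.0005 -0.0051  0.0005]
t [-0.0129  0.0007  0.0288] a [0.0004 0.0393 0.0006]
```

Emit:
play_rows --steps '[{"tx": 0, "ty": 0, "tz": 0, "ax": 0, "ay": 0, "az": 0, "jaw": 8}]'

```text
time_s: 8.9
ee_pos: [0.4886, -0.0237, 0.1215]
tool_rot: [[0.818, 0.147, -0.555], [0.122, -0.989, -0.083], [-0.562, 0.001, -0.827]]
ft_force: [0.8, -0.0, -3.1]
grip_width: 0.198
```

Run:
```python
from h import *
bays(snap('scene'))
```

```text
bay 1 bright 157
++.+.++++++++++++++++++.++++++++++++#+++++++|
++#############+##+##+##.+#.+#++#++...#++#+#|
+. ............                         ....|
++.............                         ....|
++                                   .......|
++                                         .|
+.                                         .|
..                                          |
bay 2 bright 50
  .               .++++++.                  |
                  .++#++++.                 |
.                 .+++++++.                 |
.                  ..+++++.                .|
        ......        ..                    |
     ............                           |
..................                          |
................             .              |
bay 3 bright 77
.........++++..... .+++.++.                 |
..........++++++...+++++.                   |
..........+++++++. .+.                      |
...........++++++.                          |
.....      .+++++.                          |
.....       .....                           |
....           ...                          |
..                ..                        |
```

Emit:
play_rows --steps '[{"tx": 0.001, "ty": 0, "tz": -0.004, "ax": 0, "ay": -0.006, "az": 0, "jaw": 8}, {"tx": 0.001, "ty": 0, "tz": -0.004, "ax": 0, "ay": -0.006, "az": 0, "jaw": 8}]'

```text
time_s: 9.15
ee_pos: [0.4909, -0.0232, 0.1227]
tool_rot: [[0.797, 0.148, -0.585], [0.119, -0.989, -0.088], [-0.592, 0.0, -0.806]]
ft_force: [0.9, -0.7, -3.8]
grip_width: 0.195
```

Run:
```python
from h import *
bays(snap('scene'))
rows([(-.025,0,.054,t) for t in (38,20)])
```

```text
bay 1 bright 152
++.+.++++++++++++++++++.++++++++++++#++#++#+|
++#############+##+#####++#++#++#++.........|
+. .............                           .|
++.. .... ......                        ....|
++                                     .....|
++                                         .|
+.                                         .|
..                                         .|
bay 2 bright 49
  .               .++++++.                  |
                  .+++++++.                 |
.                 .+++++++.                 |
                   ..+++++.                .|
        ......        ..                    |
     ............                           |
..................                          |
................             .              |
bay 3 bright 98
...........+++++....+++.+..   .             |
...........++++++..++++++..                 |
............++++++.++++..                   |
..........+++++++++. ..                     |
......    .++++++++                         |
......       ....++. .                      |
.....          ...+++                       |
...              ...                      ..|
9.2 [ 0.4906 -0.0232  0.1228] [ -7.  57.   5.  88.  -1.  72. -83.] F [-0.4   0.63 -3.73]
t [ 0.0012  0.0012 -0.0037] a [ 0.0005 -0.0048  0.0006]
t [-0.0139  0.001   0.0329] a [0.0004 0.0452 0.0007]
```

Emit:
play_rows --steps '[{"tx": 0, "ty": 0, "tz": 0, "ax": 0, "ay": 0, "az": 0, "jaw": 8}]'

```text
time_s: 9.3
ee_pos: [0.4904, -0.0233, 0.1228]
tool_rot: [[0.798, 0.147, -0.585], [0.119, -0.989, -0.088], [-0.591, 0.001, -0.806]]
ft_force: [-0.1, -0.8, -3.3]
grip_width: 0.196
```

Run:
```python
from h import *
bays(snap('scene'))
```

```text
bay 1 bright 155
++.+.++++++++++++++++++.++++++++++++#++#++++|
++#############+##+#####++#++#++#+++..+....+|
+. .............                          ..|
++.  .... ......   .                    ....|
++                                     .....|
++                                         .|
+.                                         .|
..                                         .|
bay 2 bright 49
  .               .++++++.                  |
                  .+++++++.                 |
.                 .+++++++.                 |
                   ..+++++.                .|
        ......        ..                    |
     ............                           |
..................                          |
................             .              |
bay 3 bright 88
...........++++++...+++.+..   .             |
............+++++++++++++..                 |
..........+...++++...+...                   |
...........+..+++++++.                      |
......    .+...++++.                        |
.....       .....+.  .                      |
.....          ...++.                       |
+..             ....                        |
```

Emit:
play_rows --steps '[{"tx": 0, "ty": 0, "tz": -0.002, "ax": 0, "ay": -0.0025, "az": 0, "jaw": 8}]'

```text
time_s: 9.45
ee_pos: [0.4906, -0.0234, 0.1243]
tool_rot: [[0.788, 0.147, -0.598], [0.117, -0.989, -0.089], [-0.605, 0.001, -0.797]]
ft_force: [0.1, 0.8, -2.9]
grip_width: 0.198
```

Run:
```python
from h import *
bays(look('m.png'))
```

```text
bay 1 bright 155
++.+.+++++++++++++++++++++++++++++++#++#++#+|
++#############+##+#####++#++#++#+++..+.....|
+. .............                           .|
++.. .  . .......                       ....|
++                                       ...|
++                                         .|
+.                                         .|
..                                         .|
bay 2 bright 82
  .               .++++++.                  |
.                 .+++++++.                 |
.                 .+++++++.                 |
                 ....+++++.                .|
        ..... ..++++....                    |
     ...........+++++..                     |
  ................++++.                     |
.................++++..      .      .       |
bay 3 bright 86
...........+++++....+++.+..   .             |
...........+...+...+++++++.                 |
..........++++..+. .++++.                   |
..........++++....  .++                     |
......    ++.......                         |
......    .......++.                        |
.....         ...++++ ..                    |
+...             +++ .                      |
```

Emit:
play_rows --steps '[{"tx": -0.01, "ty": 0, "tz": 0.018, "ax": 0, "ay": 0.024, "az": 0, "jaw": 8}, {"tx": -0.024, "ty": 0, "tz": 0.028, "ax": 0, "ay": 0.046, "az": 0, "jaw": 8}, {"tx": -0.036, "ty": 0, "tz": 0.026, "ax": 0, "ay": 0.068, "az": 0, "jaw": 8}, {"tx": -0.04, "ty": 0, "tz": 0.018, "ax": 0, "ay": 0.078, "az": 0, "jaw": 8}]'

```text
time_s: 9.9
ee_pos: [0.4618, -0.028, 0.1312]
tool_rot: [[0.977, 0.146, -0.158], [0.144, -0.989, -0.024], [-0.16, 0.001, -0.987]]
ft_force: [0.3, -0.9, -2.7]
grip_width: 0.197
```

Run:
```python
from h import *
bays(look('n.png'))
rows([(-.025,0,.075,10),(-.025,.051,.075,10),(-.025,.051,.058,20),(-.025,.051,.056,32)])
```

```text
bay 1 bright 155
++.++++++++++++++++++#++++++++#+++++#++#++##|
++########################################+#|
+.                 .........................|
                  ..........................|
               . ...........................|
      ....     .............................|
  ........    ..............................|
..........     .............................|
bay 2 bright 108
.+.           .   .+######..................|
..                .+######+.................|
..                .+++++##+ ................|
                 ...+++++++            . ...|
                 .++++++.                  .|
                 .+++++++.                  |
                  +++++++                   |
                  .+++++.    .      .       |
bay 3 bright 72
...................+++++++.   .      .      |
..............++...+++++++.                 |
......++++..++++++..++++++.                 |
.......++...  ..      ..+.                  |
                                            |
                                            |
                                            |
                               .  ..  ..  . |
9.95 [ 0.462  -0.0281  0.132 ] [ -5.  43.   3. 116.  -2.  31. -82.] F [-3.09  0.59 -2.77]
t [ 0.0045 -0.0001  0.0138] a [ 0.0002 -0.0025  0.0004]
t [ 0.0047 -0.0851  0.0137] a [ 0.0002 -0.0025  0.0004]
t [ 0.022  -0.0851  0.0237] a [ 0.0002 -0.0303  0.0004]
t [ 0.0417 -0.085   0.0088] a [ 0.0003 -0.0636  0.0004]
```

Emit:
play_rows --steps '[{"tx": 0.002, "ty": -0.03, "tz": 0.005, "ax": 0, "ay": 0, "az": 0, "jaw": 8}, {"tx": 0.004, "ty": -0.065, "tz": 0.01, "ax": 0, "ay": 0, "az": 0, "jaw": 8}, {"tx": 0.005, "ty": -0.085, "tz": 0.014, "ax": 0, "ay": -0.0025, "az": 0, "jaw": 8}, {"tx": 0.013, "ty": -0.085, "tz": 0.019, "ax": 0, "ay": -0.016, "az": 0, "jaw": 8}, {"tx": 0.022, "ty": -0.085, "tz": 0.024, "ax": 0, "ay": -0.03, "az": 0, "jaw": 8}, {"tx": 0.029, "ty": -0.085, "tz": 0.019, "ax": 0, "ay": -0.042, "az": 0, "jaw": 8}, {"tx": 0.036, "ty": -0.085, "tz": 0.014, "ax": 0, "ay": -0.054, "az": 0, "jaw": 8}, {"tx": 0.042, "ty": -0.085, "tz": 0.009, "ax": 0, "ay": -0.0635, "az": 0, "jaw": 8}]'

```text
time_s: 10.75
ee_pos: [0.4798, 0.026, 0.1222]
tool_rot: [[0.838, 0.146, -0.526], [0.123, -0.989, -0.079], [-0.532, 0.001, -0.847]]
ft_force: [0.7, -0.4, -3.5]
grip_width: 0.196
```

Run:
```python
from h import *
bays(snap('scene'))
rows([(-.025,.051,.056,t) for t in(34,36,38,40,42,44)])
```

```text
bay 1 bright 110
++.+.++++++++....+++.....+++..+++...+++#++##|
++#.+#+++.+#++...+...+++.++.++++++++..#+++++|
..                                         .|
.                                          .|
.        .....                             .|
.  ...............                         .|
...................                        .|
..............+++.                          |
bay 2 bright 49
.............+++++.                         |
..........++.++.                            |
..........+++++.                            |
......    +++++.                            |
....      ..++.. .                          |
..           .....+.                 ..     |
.                 ++++.                     |
.                      .                    |
bay 3 bright 1
...                   .....                 |
                      ...                   |
                       ...                  |
                        ..                  |
                                            |
                                            |
                                            |
                                            |
10.8 [0.4813 0.0264 0.1212] [-11.  54.   4.  92.  -3.  65. -87.] F [ 2.63  0.27 -4.26]
t [-0.0035  0.0004 -0.0032] a [ 0.0005 -0.0053  0.0005]
t [-0.0012  0.0004 -0.0069] a [ 0.0005 -0.0109  0.0005]
t [ 0.0013  0.0004 -0.0105] a [ 0.0005 -0.0164  0.0004]
t [ 0.004   0.0004 -0.0141] a [ 0.0005 -0.022   0.0004]
t [ 0.0067  0.0005 -0.0176] a [ 0.0005 -0.0275  0.0004]
t [ 0.0096  0.0005 -0.0209] a [ 0.0005 -0.0331  0.0004]
```

Emit:
play_rows --steps '[{"tx": -0.002, "ty": 0, "tz": -0.003, "ax": 0, "ay": -0.0055, "az": 0, "jaw": 8}, {"tx": -0.001, "ty": 0, "tz": -0.005, "ax": 0, "ay": -0.008, "az": 0, "jaw": 8}, {"tx": -0.001, "ty": 0, "tz": -0.007, "ax": 0, "ay": -0.011, "az": 0, "jaw": 8}, {"tx": 0, "ty": 0, "tz": -0.009, "ax": 0, "ay": -0.0135, "az": 0, "jaw": 8}, {"tx": 0.001, "ty": 0, "tz": -0.0105, "ax": 0, "ay": -0.0165, "az": 0, "jaw": 8}, {"tx": 0.002, "ty": 0, "tz": -0.012, "ax": 0, "ay": -0.019, "az": 0, "jaw": 8}, {"tx": 0.004, "ty": 0, "tz": -0.014, "ax": 0, "ay": -0.022, "az": 0, "jaw": 8}, {"tx": 0.004, "ty": 0, "tz": -0.014, "ax": 0, "ay": -0.022, "az": 0, "jaw": 8}]'

```text
time_s: 11.6
ee_pos: [0.4881, 0.0275, 0.1267]
tool_rot: [[0.758, 0.147, -0.636], [0.112, -0.989, -0.095], [-0.643, 0.001, -0.766]]
ft_force: [-0.2, 0.4, -3.5]
grip_width: 0.2
```

Run:
```python
from h import *
bays(snap('scene'))
rows([(-.025,.051,.056,t) for t in(42,44,46,48,50)])
```

```text
bay 1 bright 68
++.++..+..++....++..+.........+.....+..+..++|
........+.....+.............++++++++..+..+.+|
.              ...+..                      .|
.              ..++++.                     .|
.        ..... ...+++.                     .|
.     ............+++.                      |
.  ...................                      |
................                            |
bay 2 bright 117
...........++++.  .+++++..                  |
............+++.. .++++++.                  |
...........++++++ .+++++.                   |
...........+++++...++++++  .                |
........     +++..++++++.                   |
.......          .+#####+.                  |
..+..             ..++.++..                 |
+.+..                    .   .  ...         |
bay 3 bright 17
 .++++....                      ...         |
   ....                         ...         |
                                ....        |
                                            |
                                            |
++                      ..                  |
+                                           |
++.                                         |
11.65 [0.4879 0.0274 0.1268] [-11.  59.   5.  84.  -3.  77. -87.] F [-0.37  0.06 -3.53]
t [ 0.0017  0.0004 -0.0041] a [ 0.0006 -0.0055  0.0004]
t [ 0.004   0.0004 -0.0078] a [ 0.0006 -0.0111  0.0004]
t [ 0.0066  0.0005 -0.0114] a [ 0.0006 -0.0166  0.0004]
t [ 0.0092  0.0005 -0.015 ] a [ 0.0006 -0.0222  0.0003]
t [ 0.0119  0.0005 -0.0184] a [ 0.0006 -0.0277  0.0003]
```

Emit:
play_rows --steps '[{"tx": 0.001, "ty": 0, "tz": -0.002, "ax": 0, "ay": -0.003, "az": 0, "jaw": 8}, {"tx": 0.002, "ty": 0, "tz": -0.004, "ax": 0, "ay": -0.0055, "az": 0, "jaw": 8}, {"tx": 0.002, "ty": 0, "tz": -0.006, "ax": 0, "ay": -0.008, "az": 0, "jaw": 8}, {"tx": 0.004, "ty": 0, "tz": -0.008, "ax": 0, "ay": -0.011, "az": 0, "jaw": 8}, {"tx": 0.005, "ty": 0, "tz": -0.01, "ax": 0, "ay": -0.014, "az": 0, "jaw": 8}, {"tx": 0.0065, "ty": 0, "tz": -0.0115, "ax": 0, "ay": -0.0165, "az": 0, "jaw": 8}, {"tx": 0.0065, "ty": 0, "tz": -0.0115, "ax": 0, "ay": -0.0165, "az": 0, "jaw": 8}, {"tx": 0.0065, "ty": 0, "tz": -0.0115, "ax": 0, "ay": -0.0165, "az": 0, "jaw": 8}]'

```text
time_s: 12.45
ee_pos: [0.4953, 0.0285, 0.1295]
tool_rot: [[0.688, 0.147, -0.711], [0.101, -0.989, -0.106], [-0.719, 0.001, -0.695]]
ft_force: [0.7, -0.1, -2.6]
grip_width: 0.199
```

Run:
```python
from h import *
bays(snap('scene'))
rows([(-.025,.051,.056,t) for t in(48,50,52,54)])
```

```text
bay 1 bright 132
++... .. ...........................+.....+.|
..+..+..+........+................++..+.++.+|
.         +++++++.  .++++++.               .|
.         .++++++...+++++..                .|
.        ....++...++++++.                  .|
..     ...........+++++++.                 .|
.   ...............++++++.                  |
.  .............   ..++++.                  |
bay 2 bright 94
.............+..  .+++++..                  |
............++..  .+++++++.                 |
.............+... .+++++++.                 |
.............+.. ..+++++++.      .          |
..........   .....++++++.         .         |
+........          #####+.   . .            |
......+..            ..++.   ....      .    |
.........                     ....  . ..+.  |
bay 3 bright 36
 ...++...+++                           .+.. |
   . ...+.+#+.                         ...  |
         .+#                                |
                                            |
                                            |
++.                       ......            |
++.....                         .           |
+++...                                      |
12.5 [0.4952 0.0285 0.1296] [-11.  62.   5.  78.  -3.  86. -87.] F [-0.27 -0.67 -2.44]
t [ 0.0024  0.0005 -0.0038] a [ 0.0006 -0.0057  0.0003]
t [ 0.0048  0.0005 -0.0075] a [ 0.0006 -0.0112  0.0003]
t [ 0.0073  0.0005 -0.0111] a [ 0.0006 -0.0168  0.0003]
t [ 0.01    0.0005 -0.0146] a [ 0.0006 -0.0223  0.0003]
```

Emit:
play_rows --steps '[{"tx": 0.004, "ty": 0, "tz": -0.006, "ax": 0, "ay": -0.009, "az": 0, "jaw": 8}, {"tx": 0.007, "ty": 0, "tz": -0.011, "ax": 0, "ay": -0.0168, "az": 0, "jaw": 8}, {"tx": 0.001, "ty": 0, "tz": -0.011, "ax": 0, "ay": -0.0168, "az": 0, "jaw": 8}, {"tx": 0.007, "ty": 0, "tz": -0.011, "ax": 0, "ay": -0.0168, "az": 0, "jaw": 8}, {"tx": 0.001, "ty": 0, "tz": -0.011, "ax": 0, "ay": -0.0168, "az": 0, "jaw": 8}, {"tx": 0.004, "ty": 0, "tz": -0.011, "ax": 0, "ay": -0.0168, "az": 0, "jaw": 8}, {"tx": 0.004, "ty": 0, "tz": -0.011, "ax": 0, "ay": -0.0168, "az": 0, "jaw": 8}]'

```text
time_s: 13.2
ee_pos: [0.5016, 0.0294, 0.1328]
tool_rot: [[0.61, 0.147, -0.779], [0.089, -0.989, -0.116], [-0.788, 0.001, -0.616]]
ft_force: [0.4, 0.3, -3.8]
grip_width: 0.201
```

Run:
```python
from h import *
bays(snap('scene'))
rows([(-.03,.051,.075,35),(-.04,.051,.10,12),(-.06,.051,.12,0),(-.06,-.12,.12,0)])
```

```text
bay 1 bright 141
.......................................+..++|
..+..+..+..++.+..+....................++++.+|
.         .+++++++...++++++.               .|
..         .+++++++.+++++..                .|
..        .   +.++++++++.                  .|
..      ......... +++++++.                 .|
.     .............++++++.                 .|
.   ............   ..++++.                 .|
bay 2 bright 101
...........+..+.  .+++++..                  |
.............+++  .+++++++.                 |
..............++  .+++++++.                 |
..............++ ..+++#+++.                 |
..............++..++++++.  .      .     ..  |
...........      ..+###+++.....  ......     |
...........            +#....... .......    |
...........                      ......     |
bay 3 bright 33
............+.                              |
.........+.+#+++.                           |
+       ..+#####                            |
.            .#.                            |
.                                           |
..                           ........       |
......                             .....    |
..++........                         ...    |
13.25 [0.5016 0.0294 0.1328] [-11.  66.   5.  71.  -3.  95. -87.] F [ 0.16 -0.67 -2.39]
t [-0.0399  0.0004  0.0218] a [0.0006 0.0471 0.0003]
t [-0.084   0.0001  0.0597] a [0.0005 0.111  0.0005]
t [-1.233e-01 -1.000e-04  9.080e-02] a [0.0005 0.1444 0.0005]
t [-0.1238  0.2849  0.0919] a [0.0005 0.1444 0.0005]
```

Emit:
play_rows --steps '[{"tx": -0.02, "ty": 0, "tz": 0.011, "ax": 0, "ay": 0.0235, "az": 0, "jaw": 8}, {"tx": -0.04, "ty": 0, "tz": 0.022, "ax": 0, "ay": 0.047, "az": 0, "jaw": 8}, {"tx": -0.055, "ty": 0, "tz": 0.035, "ax": 0, "ay": 0.068, "az": 0, "jaw": 8}, {"tx": -0.07, "ty": 0, "tz": 0.048, "ax": 0, "ay": 0.09, "az": 0, "jaw": 8}, {"tx": -0.084, "ty": 0, "tz": 0.06, "ax": 0, "ay": 0.111, "az": 0, "jaw": 8}, {"tx": -0.105, "ty": 0, "tz": 0.077, "ax": 0, "ay": 0.13, "az": 0, "jaw": 8}, {"tx": -0.123, "ty": 0, "tz": 0.091, "ax": 0, "ay": 0.144, "az": 0, "jaw": 8}, {"tx": -0.123, "ty": 0.06, "tz": 0.091, "ax": 0, "ay": 0.144, "az": 0, "jaw": 8}, {"tx": -0.123, "ty": 0.13, "tz": 0.091, "ax": 0, "ay": 0.144, "az": 0, "jaw": 8}, {"tx": -0.123, "ty": 0.21, "tz": 0.091, "ax": 0, "ay": 0.144, "az": 0, "jaw": 8}]'

```text
time_s: 14.25
ee_pos: [0.432, -0.1083, 0.1579]
tool_rot: [[0.989, 0.15, -0.003], [0.15, -0.989, -0.001], [-0.003, 0.0, -1.0]]
ft_force: [1.5, -0.1, -3.1]
grip_width: 0.195
```

Run:
```python
from h import *
a=look('o.png');bays(a);b=snap('top')
step([.4856,-.2551,.12],pose(7.5));step([.4856,-.2551,.056],pose(7.5))
im=np.zeros((600,800,3),np.uint8);im[:450,:400]=cv2.resize(a['img'][165:345,230:390],(400,450));im[:480,400:]=cv2.resize(b['img'][185:257,212:284],(400,480)[::1]);cv2.imwrite('pics/p.png',im)
F=np.mean([observe()['ft_force'] for _ in range(3)],0);print(F)
```

```text
bay 1 bright 321
++.+++++++++++++++++++++++++++++++++#+++++#+|
++########################################+#|
++........+########+#######+................|
++.........+#######+#######.................|
++...........+####++####+...................|
++................########..................|
++................########+.................|
++................++#####...................|
bay 2 bright 155
+++..+..+..........+####++..................|
++................+#######+.................|
++................+#######+.................|
++.................+######+.................|
++................+#####....................|
++................#######+..................|
++................#######...................|
+++...............######+......... .........|
bay 3 bright 172
+++..+#..+..+..++..#######....+......+......|
+++.......+#+.+...+#######+.................|
++........+######+.#######+.................|
++.........++####+..+#####..................|
+++...........+##.  ........................|
++ .............++++........................|
++  ...........+#####.......................|
++. ............#####.. ....................|
t [0.0569 0.2404 0.0648] a [0.001  0.0002 0.0005]
t [0.0571 0.2397 0.1715] a [0.001  0.0002 0.0005]
[-0.26044828 -0.40069695 -2.60210451]
```

View pics/p.png

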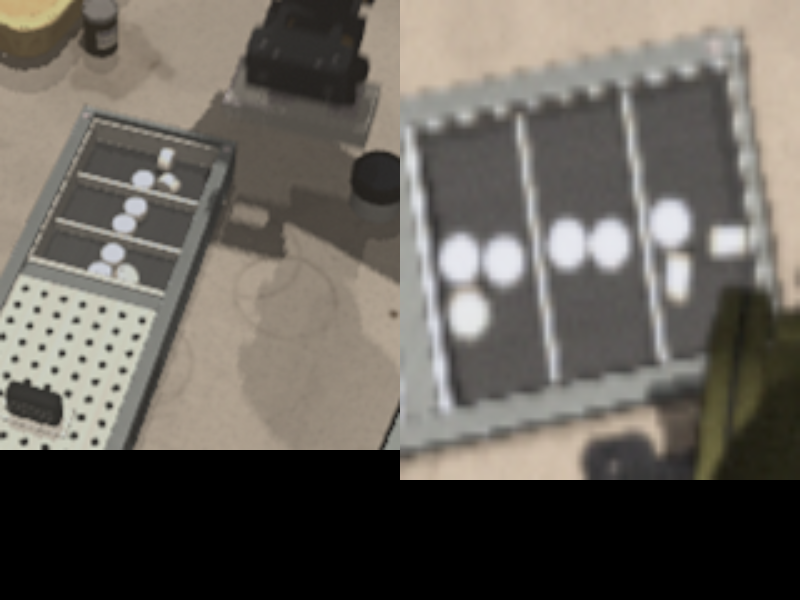

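Emit:
play_rows --steps '[{"tx": 0.02, "ty": 0.05, "tz": 0, "ax": 0, "ay": 0, "az": 0, "jaw": 8}, {"tx": 0.04, "ty": 0.12, "tz": 0, "ax": 0, "ay": 0, "az": 0, "jaw": 8}, {"tx": 0.057, "ty": 0.19, "tz": 0.02, "ax": 0.001, "ay": 0, "az": 0, "jaw": 8}, {"tx": 0.057, "ty": 0.24, "tz": 0.06, "ax": 0.001, "ay": 0, "az": 0, "jaw": 8}, {"tx": 0.057, "ty": 0.24, "tz": 0.1, "ax": 0.001, "ay": 0, "az": 0, "jaw": 8}, {"tx": 0.057, "ty": 0.24, "tz": 0.135, "ax": 0.001, "ay": 0, "az": 0, "jaw": 8}, {"tx": 0.057, "ty": 0.24, "tz": 0.155, "ax": 0.001, "ay": 0, "az": 0, "jaw": 8}, {"tx": 0.057, "ty": 0.24, "tz": 0.168, "ax": 0.001, "ay": 0, "az": 0, "jaw": 8}, {"tx": 0.057, "ty": 0.24, "tz": 0.168, "ax": 0.001, "ay": 0, "az": 0, "jaw": 8}]'

```text
time_s: 15.25
ee_pos: [0.4852, -0.2547, 0.0577]
tool_rot: [[0.991, 0.134, -0.003], [0.134, -0.991, 0.0], [-0.003, -0.001, -1.0]]
ft_force: [0.1, 0.2, -2.3]
grip_width: 0.2
```

Run:
```python
from h import *
b=snap('top');c,s=np.cos(np.radians(DY)),np.sin(np.radians(DY))
for u,v in[(678,275),(728,240),(670,223),(468,313)]:
    p=ray(b,(u-400)/400*72+212,v/480*72+185,.018)[:2]-TM;print(np.round([c*p[0]+s*p[1],-s*p[0]+c*p[1]],4))
o=observe();print(o['ee_pos'],o['ft_force']);step([.4856,-.2551,.0545],pose(7.5))
```

```text
[-0.0198 -0.0375]
[-0.0101 -0.063 ]
[ 0.0011 -0.0371]
[-0.0181  0.0626]
[ 0.48562277 -0.25503056  0.05833086] [-0.83436048 -0.60259034 -2.67332489]
t [-0.      0.0001  0.0064] a [0.     0.0003 0.0005]
```

Tablet positions are all well within the bays. Set down, release, and rise.

Emit:
play_rows --steps '[{"tx": 0, "ty": 0, "tz": 0.003, "ax": 0, "ay": 0, "az": 0, "jaw": 8}, {"tx": 0, "ty": 0, "tz": 0.0065, "ax": 0, "ay": 0, "az": 0, "jaw": 8}, {"tx": 0, "ty": 0, "tz": 0.007, "ax": 0, "ay": 0, "az": 0, "jaw": 8}]'

```text
time_s: 15.6
ee_pos: [0.4859, -0.2551, 0.0545]
tool_rot: [[0.991, 0.134, -0.001], [0.134, -0.991, -0.001], [-0.001, 0.001, -1.0]]
ft_force: [-0.2, -0.3, 0.4]
grip_width: 0.199
```

Emit:
play_rows --steps '[{"tx": 0, "ty": 0, "tz": 0, "ax": 0, "ay": 0, "az": 0, "jaw": 30}, {"tx": 0, "ty": 0, "tz": 0, "ax": 0, "ay": 0, "az": 0, "jaw": 50}, {"tx": 0, "ty": 0, "tz": 0, "ax": 0, "ay": 0, "az": 0, "jaw": 50}, {"tx": 0, "ty": 0, "tz": 0, "ax": 0, "ay": 0, "az": 0, "jaw": 50}, {"tx": 0, "ty": 0, "tz": -0.06, "ax": 0, "ay": 0, "az": 0, "jaw": 50}, {"tx": 0, "ty": 0, "tz": -0.13, "ax": 0, "ay": 0, "az": 0, "jaw": 50}, {"tx": 0, "ty": 0, "tz": -0.2, "ax": 0, "ay": 0, "az": 0, "jaw": 50}, {"tx": 0, "ty": 0, "tz": -0.25, "ax": 0, "ay": 0, "az": 0, "jaw": 50}, {"tx": 0, "ty": 0, "tz": -0.25, "ax": 0, "ay": 0, "az": 0, "jaw": 50}]'

```text
time_s: 16.5
ee_pos: [0.4884, -0.2562, 0.2087]
tool_rot: [[0.991, 0.134, 0.007], [0.134, -0.991, -0.004], [0.006, 0.005, -1.0]]
ft_force: [0.6, -1.6, -0.4]
grip_width: 0.567
```

Run:
```python
from h import *
c,s=np.cos(np.radians(8.2)),np.sin(np.radians(8.2))
T=np.array([.5157,.1853]);print('tab via TM',TM+.206*np.array([-s,c]))
step([*T,.2],pose(8.2));step([*T,.054],pose(8.2))
b=snap('top')['img'];print(b[222:245,155:180].min(2).min(),)
im=b
p=(np.argwhere(im[205:270,320:365].max(2)<60)[:,::-1]+[320,205]).astype(np.float32);print(cv2.minAreaRect(p) if len(p) else 0)
```

```text
tab via TM [0.51661844 0.1878939 ]
t [ 0.1433 -0.7232  0.0117] a [ 0.0008 -0.001  -0.0015]
t [ 0.1417 -0.7245  0.2551] a [ 0.0008 -0.001  -0.0015]
19
((342.0, 237.0), (64.0, 44.0), 90.0)
```

Emit:
play_rows --steps '[{"tx": 0.02, "ty": -0.08, "tz": 0, "ax": 0, "ay": 0, "az": -0.001, "jaw": 50}, {"tx": 0.035, "ty": -0.16, "tz": 0, "ax": 0, "ay": 0, "az": -0.001, "jaw": 50}, {"tx": 0.05, "ty": -0.24, "tz": 0, "ax": 0, "ay": 0, "az": -0.001, "jaw": 50}, {"tx": 0.065, "ty": -0.32, "tz": 0, "ax": 0, "ay": 0, "az": -0.001, "jaw": 50}, {"tx": 0.08, "ty": -0.4, "tz": 0, "ax": 0, "ay": 0, "az": -0.001, "jaw": 50}, {"tx": 0.1, "ty": -0.48, "tz": 0.01, "ax": 0.001, "ay": -0.001, "az": -0.001, "jaw": 50}, {"tx": 0.115, "ty": -0.56, "tz": 0.01, "ax": 0.001, "ay": -0.001, "az": -0.001, "jaw": 50}, {"tx": 0.13, "ty": -0.64, "tz": 0.012, "ax": 0.001, "ay": -0.001, "az": -0.001, "jaw": 50}, {"tx": 0.143, "ty": -0.724, "tz": 0.012, "ax": 0.001, "ay": -0.001, "az": -0.001, "jaw": 50}, {"tx": 0.143, "ty": -0.724, "tz": 0.012, "ax": 0.001, "ay": -0.001, "az": -0.001, "jaw": 50}]'

```text
time_s: 17.55
ee_pos: [0.5121, 0.1962, 0.1965]
tool_rot: [[0.988, 0.153, -0.006], [0.153, -0.988, 0.008], [-0.005, -0.009, -1.0]]
ft_force: [-1.3, 0.8, -0.2]
grip_width: 0.565
```

Run:
```python
from h import *
T=np.array([.516,.1865]);o=observe();print(o['ee_pos'],o['joint_pos'])
step([*T,.056],pose(8.2))
b=snap('top');im=b['img']
p=(np.argwhere(im[215:265,330:352].max(2)<75)[:,::-1]+[330,215]).astype(np.float32);print('handle',cv2.minAreaRect(p))
```

```text
[0.51205478 0.19616156 0.19646138] [ -26.37167743   37.92917964    1.51908551  106.45361582   -2.55977257
   35.76513125 -104.28866861]
t [0.0051 0.019  0.2339] a [-0.0014  0.0007  0.0017]
handle ((340.909423828125, 240.51699829101562), (28.011857986450195, 6.511528491973877), 79.3803482055664)
```

Emit:
play_rows --steps '[{"tx": 0.005, "ty": 0.019, "tz": 0.06, "ax": -0.001, "ay": 0.001, "az": 0.0015, "jaw": 50}, {"tx": 0.005, "ty": 0.019, "tz": 0.13, "ax": -0.001, "ay": 0.001, "az": 0.0015, "jaw": 50}, {"tx": 0.005, "ty": 0.019, "tz": 0.185, "ax": -0.001, "ay": 0.001, "az": 0.0015, "jaw": 50}, {"tx": 0.005, "ty": 0.019, "tz": 0.22, "ax": -0.001, "ay": 0.001, "az": 0.0015, "jaw": 50}, {"tx": 0.005, "ty": 0.019, "tz": 0.234, "ax": -0.001, "ay": 0.001, "az": 0.0015, "jaw": 50}, {"tx": 0.005, "ty": 0.019, "tz": 0.234, "ax": -0.001, "ay": 0.001, "az": 0.0015, "jaw": 30}, {"tx": 0.005, "ty": 0.019, "tz": 0.234, "ax": -0.001, "ay": 0.001, "az": 0.0015, "jaw": 8}, {"tx": 0.005, "ty": 0.019, "tz": 0.234, "ax": -0.001, "ay": 0.001, "az": 0.0015, "jaw": 6}, {"tx": 0.005, "ty": 0.019, "tz": 0.234, "ax": -0.001, "ay": 0.001, "az": 0.0015, "jaw": 6}, {"tx": 0.005, "ty": 0.019, "tz": 0.234, "ax": -0.001, "ay": 0.001, "az": 0.0015, "jaw": 6}]' --squeeze 15

```text
time_s: 18.6
ee_pos: [0.5168, 0.182, 0.057]
tool_rot: [[0.99, 0.14, 0.003], [0.14, -0.99, 0.0], [0.003, -0.0, -1.0]]
ft_force: [-1.5, 1.2, 3.6]
grip_width: 0.159
```

Emit:
play_rows --steps '[{"tx": 0, "ty": 0, "tz": 0, "ax": 0, "ay": 0, "az": 0, "jaw": 6}, {"tx": 0, "ty": 0, "tz": 0, "ax": 0, "ay": 0, "az": 0, "jaw": 6}, {"tx": 0, "ty": 0, "tz": 0, "ax": 0, "ay": 0, "az": 0, "jaw": 6}, {"tx": 0, "ty": 0, "tz": 0, "ax": 0, "ay": 0, "az": 0, "jaw": 6}]'

```text
time_s: 19.0
ee_pos: [0.5168, 0.182, 0.057]
tool_rot: [[0.99, 0.14, 0.003], [0.14, -0.99, 0.0], [0.003, 0.0, -1.0]]
ft_force: [0.3, 0.6, -0.9]
grip_width: 0.157
```

Run:
```python
from h import *
o=observe();print(o['ee_pos'],o['ft_force'],o['grip_width']*88)
c,s=np.cos(np.radians(8.2)),np.sin(np.radians(8.2))
step(np.array(o['ee_pos'])+np.array([s,-c,0])*.176,pose(8.2))
```

```text
[0.51678658 0.18195579 0.05699693] [ 0.2959816   0.62320564 -0.91314854] 13.858508381809063
t [0.0008 0.2933 0.    ] a [ 0.     -0.0004 -0.0004]
```

Emit:
play_rows --steps '[{"tx": 0, "ty": 0.03, "tz": 0, "ax": 0, "ay": 0, "az": 0, "jaw": 6}, {"tx": 0, "ty": 0.06, "tz": 0, "ax": 0, "ay": 0, "az": 0, "jaw": 6}, {"tx": 0, "ty": 0.095, "tz": 0, "ax": 0, "ay": 0, "az": 0, "jaw": 6}, {"tx": 0, "ty": 0.13, "tz": 0, "ax": 0, "ay": 0, "az": 0, "jaw": 6}, {"tx": 0.001, "ty": 0.165, "tz": 0, "ax": 0, "ay": 0, "az": 0, "jaw": 6}, {"tx": 0.001, "ty": 0.2, "tz": 0, "ax": 0, "ay": 0, "az": 0, "jaw": 6}, {"tx": 0.001, "ty": 0.23, "tz": 0, "ax": 0, "ay": 0, "az": 0, "jaw": 6}, {"tx": 0.001, "ty": 0.255, "tz": 0, "ax": 0, "ay": 0, "az": 0, "jaw": 6}, {"tx": 0.001, "ty": 0.275, "tz": 0, "ax": 0, "ay": 0, "az": 0, "jaw": 6}, {"tx": 0.001, "ty": 0.275, "tz": 0, "ax": 0, "ay": 0, "az": 0, "jaw": 6}]'

```text
time_s: 20.0
ee_pos: [0.5419, 0.0164, 0.057]
tool_rot: [[0.991, 0.137, 0.005], [0.137, -0.991, -0.001], [0.005, 0.002, -1.0]]
ft_force: [4.5, -1.5, -5.6]
grip_width: 0.156
```

Run:
```python
from h import *
o=observe();p=np.array(o['ee_pos']);print(p,o['ft_force'],o['grip_width']*88,np.linalg.norm(p-[.51679,.18196,.057]))
```

```text
[0.54193248 0.01636719 0.05704065] [ 4.47768322 -1.52499847 -5.60657971] 13.760592521765396 0.16749066554826508
```

Remaining ~9 mm; push gently to the stop and a few mm beyond.

Emit:
play_rows --steps '[{"tx": 0, "ty": 0.008, "tz": 0, "ax": 0, "ay": 0, "az": 0, "jaw": 6}, {"tx": 0, "ty": 0.014, "tz": 0, "ax": 0, "ay": 0, "az": 0, "jaw": 6}, {"tx": 0, "ty": 0.018, "tz": 0, "ax": 0, "ay": 0, "az": 0, "jaw": 6}, {"tx": 0, "ty": 0.018, "tz": 0, "ax": 0, "ay": 0, "az": 0, "jaw": 6}]'

```text
time_s: 20.4
ee_pos: [0.5421, 0.0153, 0.057]
tool_rot: [[0.989, 0.146, 0.003], [0.146, -0.989, 0.01], [0.005, -0.009, -1.0]]
ft_force: [-1.6, 16.5, -1.5]
grip_width: 0.157
```

Run:
```python
from h import *
o=observe();p=np.array(o['ee_pos']);print(p,o['ft_force'],np.linalg.norm(p-[.51679,.18196,.057]))
```

```text
[0.54213021 0.01533238 0.05696662] [-1.5931992  16.46217142 -1.51133704] 0.16854343565061952
```

Emit:
play_rows --steps '[{"tx": 0, "ty": 0.004, "tz": 0, "ax": 0, "ay": 0, "az": 0, "jaw": 6}, {"tx": 0, "ty": 0, "tz": 0, "ax": 0, "ay": 0, "az": 0, "jaw": 40}, {"tx": 0, "ty": 0, "tz": 0, "ax": 0, "ay": 0, "az": 0, "jaw": 40}, {"tx": 0, "ty": 0, "tz": 0, "ax": 0, "ay": 0, "az": 0, "jaw": 40}, {"tx": 0, "ty": 0, "tz": -0.06, "ax": 0, "ay": 0, "az": 0, "jaw": 40}, {"tx": 0, "ty": 0, "tz": -0.13, "ax": 0, "ay": 0, "az": 0, "jaw": 40}, {"tx": 0, "ty": 0, "tz": -0.2, "ax": 0, "ay": 0, "az": 0, "jaw": 40}, {"tx": -0.08, "ty": -0.05, "tz": -0.25, "ax": 0, "ay": 0, "az": 0, "jaw": 40}, {"tx": -0.16, "ty": -0.1, "tz": -0.3, "ax": 0, "ay": 0, "az": 0, "jaw": 40}, {"tx": -0.22, "ty": -0.15, "tz": -0.3, "ax": 0, "ay": 0, "az": 0, "jaw": 40}]'

```text
time_s: 21.4
ee_pos: [0.4171, 0.072, 0.2348]
tool_rot: [[0.99, 0.142, 0.007], [0.142, -0.99, 0.01], [0.008, -0.009, -1.0]]
ft_force: [0.0, 1.7, -0.0]
grip_width: 0.452
```

Run:
```python
from h import *
b=snap('top');a=snap('scene');c,s=np.cos(np.radians(DY)),np.sin(np.radians(DY))
def samp(S,pts,z):
    return [int(S['img'][tuple(np.round(proj(S,[TM[0]+c*x-s*y,TM[1]+s*x+c*y,z]))[::-1].astype(int))].min()) for x,y in pts]
for nm,S in(('top',b),('scene',a)):
    for x in(-.035,.04): print(nm,x,samp(S,[(x,y/1000) for y in range(-90,100,3)],.0375))
for S,r in((a,(170,330,190,330)),(b,(200,255,205,300))):
    y0,y1,x0,x1=r
    m=(S['img'][y0:y1,x0:x1].max(2)<55).astype(np.uint8);n,l,st,ce=cv2.connectedComponentsWithStats(m)
    for k in range(1,n):
        if st[k,4]>25:
            p=ray(S,ce[k][0]+x0,ce[k][1]+y0,.06)[:2]-TM;print('dark',st[k,4],np.round([c*p[0]+s*p[1],-s*p[0]+c*p[1]],4))
```

```text
top -0.035 [169, 165, 151, 117, 169, 198, 231, 232, 229, 231, 233, 233, 231, 223, 232, 232, 232, 228, 219, 232, 232, 232, 231, 209, 209, 209, 209, 207, 197, 190, 153, 138, 130, 120, 124, 139, 137, 130, 119, 125, 136, 139, 136, 132, 129, 136, 140, 136, 128, 124, 139, 141, 133, 121, 125, 137, 137, 83, 81, 83, 79, 82, 85, 80]
top 0.04 [170, 167, 165, 152, 158, 197, 230, 232, 232, 231, 232, 232, 232, 232, 234, 232, 233, 231, 230, 233, 232, 233, 230, 232, 232, 233, 232, 232, 232, 232, 233, 232, 232, 231, 232, 233, 233, 233, 231, 231, 233, 231, 231, 231, 233, 234, 232, 231, 232, 232, 233, 232, 232, 230, 233, 232, 231, 220, 173, 162, 162, 159, 162, 160]
scene -0.035 [50, 49, 51, 51, 53, 53, 56, 55, 56, 56, 56, 56, 56, 54, 54, 55, 56, 56, 57, 60, 42, 41, 40, 41, 40, 39, 41, 41, 43, 39, 39, 36, 72, 89, 107, 113, 113, 113, 96, 107, 114, 113, 107, 99, 107, 114, 113, 115, 84, 92, 114, 114, 108, 100, 108, 115, 114, 115, 93, 80, 80, 80, 79, 80]
scene 0.04 [143, 141, 138, 115, 71, 160, 160, 195, 192, 193, 192, 191, 193, 193, 193, 191, 192, 192, 192, 193, 192, 192, 192, 194, 193, 193, 191, 192, 192, 195, 192, 193, 190, 191, 190, 192, 190, 191, 190, 193, 190, 190, 191, 191, 194, 191, 192, 190, 191, 190, 192, 190, 192, 195, 191, 192, 192, 194, 149, 108, 133, 132, 131, 131]
dark 1906 [-0.0547 -0.0659]
dark 74 [ 0.0796 -0.1425]
dark 988 [ 0.1798 -0.0299]
dark 65 [ 0.2155 -0.0782]
dark 50 [0.1527 0.0912]
dark 161 [-0.0055  0.0379]
dark 93 [-0.0761  0.1584]
dark 63 [-0.0006  0.0317]
dark 163 [-0.069   0.0762]
```

Run:
```python
from h import *
b=snap('top');im=b['img'];u,v=proj(b,[.5417,.0147,.06]).round().astype(int);y0,x0=v-12,u-12
p=(np.argwhere(im[y0:v+13,x0:u+13].max(2)<80)[:,::-1]+[x0,y0]).astype(np.float32);r=cv2.minAreaRect(p);q=ray(b,*r[0],.0665);print(r,q,np.linalg.norm(q[:2]-[.5157,.1853]))
f=ray(b,166.14,232.98,.0665);print(f)
cr=np.hstack([cv2.resize(im[185:265,195:295],(500,400))]);cv2.imwrite('pics/q.png',cr)
```

```text
((234.3455047607422, 223.00277709960938), (13.566524505615234, 17.389135360717773), 12.994616508483887) [0.5367959 0.0126876 0.0665   ] 0.17389674527941318
[0.51568569 0.1853392  0.0665    ]
```

Run:
```python
from h import *
b=snap('top');im=b['img']
def comp(im,x0,y0,x1,y1,th):
    n,l,st,ce=cv2.connectedComponentsWithStats((im[y0:y1,x0:x1].max(2)<th).astype(np.uint8))
    return [(st[k].tolist(),(ce[k]+[x0,y0]).round(2),ray(b,*(ce[k]+[x0,y0]),.0665)[:2].round(4)) for k in range(1,n) if st[k,4]>20]
o=cv2.imread('pics/b.png')
for th in(60,80):
    print('open',comp(o,155,222,180,245,th));print('now',comp(im,222,211,247,236,th))
```

```text
open [([8, 4, 7, 15, 81], array([166.05, 232.86]), array([0.516 , 0.1856]))]
now [([9, 3, 6, 16, 71], array([233.52, 221.8 ]), array([0.5399, 0.0147]))]
open [([8, 4, 8, 15, 92], array([166.12, 233.08]), array([0.5154, 0.1854]))]
now [([9, 3, 7, 16, 83], array([233.43, 221.83]), array([0.5398, 0.015 ]))]
```

```bash
python3 -c "
from h import *
job_done();print(observe()['time_s'])"
```

```text
the job is handed in; nothing more can be done
the job is handed in; nothing more can be done
```

I poured all eight tablets into the tray, stood the shaker back where it came from, slid the cover shut and handed the job in. At the last reading 21.4 s of the 72 s had been used.

- **Tablets:** the pictures before closing showed three in bay 1, two in bay 2 and three in bay 3. Two in bay 3 stand on edge rather than lying flat. Their measured centres are inside the bay limits, but the task says the tablets should lie down. I have not looked into the tray since the cover closed.
- **Shaker:** the load on the gripper went to about zero when I set it down. After release the top view found its handle within about half a pixel of where it started, well clear of the dryer.
- **Cover:** it ran into a firm resistance of 16.5 N, against about 1.5 N for sliding, so I took that as the stop. The camera measured 172 mm of travel against the nominal 176 mm. I put the gap down to the camera reading lengths about 1.5–2 % short, as it did on other known lengths. Taken at face value, it would sit right on the 4 mm limit. I did not push a second time to confirm.
- **Loupe, canisters and bottle:** I never moved near them at their height, and the pictures I viewed while pouring showed the loupe and the grey-capped canister standing. I did not measure any of them again at the end.

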